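Clamp repair cheeks onto the coupler stand's tabs

TASK

The coupler stand is being repaired: stand each steel-footed plywood cheek that is set out in front of it against the front of the stand tab of its own width, flat back face flush on the tab and ends in line, then take a spring clamp from the rail and clip it squarely over the top edges of tab and cheek together, pushed down until its throat meets the edges, so that it pinches the two. Do this for every cheek there is (two or three; a spare clamp may stay on the rail), let everything go, and leave the sockets, plug and bushing ring where they are.

Things in the scene. Friction and masses are not known exactly. Their poses are not given: they have to be found in the camera images.
- tab_small: fixed brown wooden tab of the stand: upright board 12 mm thick (x), 60 mm wide (y), 90 mm high; origin under its centre, z up. Front face (x = -6 mm) looks to the robot; behind it (from x = 6 mm) runs the stand's beam, 40 mm deep, 38 mm high. Three tabs in a row 130 mm apart, in varying order
- cheek_small: loose plywood cheek (may be absent) for the 60 mm wide tab: upright leaf 12 mm thick, 60 mm wide (y), 90 mm high; heavy steel foot plate 8 mm thick reaching to x = -62 mm; in the middle of the foot a grip rib 14 mm thick (y), from x = -12 to -56 mm, top at z = 50 mm. Origin: bottom centre of the leaf's flat back face; +x points out of that face, z up; about 0.25 kg
- tab_medium: fixed brown wooden tab of the stand: upright board 12 mm thick (x), 80 mm wide (y), 90 mm high; origin under its centre, z up. Front face (x = -6 mm) looks to the robot; behind it (from x = 6 mm) runs the stand's beam, 40 mm deep, 38 mm high. Three tabs in a row 130 mm apart, in varying order
- cheek_medium: loose plywood cheek (may be absent) for the 80 mm wide tab: upright leaf 12 mm thick, 80 mm wide (y), 90 mm high; heavy steel foot plate 8 mm thick reaching to x = -62 mm; in the middle of the foot a grip rib 14 mm thick (y), from x = -12 to -56 mm, top at z = 50 mm. Origin: bottom centre of the leaf's flat back face; +x points out of that face, z up; about 0.33 kg
- tab_large: fixed brown wooden tab of the stand: upright board 12 mm thick (x), 100 mm wide (y), 90 mm high; origin under its centre, z up. Front face (x = -6 mm) looks to the robot; behind it (from x = 6 mm) runs the stand's beam, 40 mm deep, 38 mm high. Three tabs in a row 130 mm apart, in varying order
- cheek_large: loose plywood cheek (may be absent) for the 100 mm wide tab: upright leaf 12 mm thick, 100 mm wide (y), 90 mm high; heavy steel foot plate 8 mm thick reaching to x = -62 mm; in the middle of the foot a grip rib 14 mm thick (y), from x = -12 to -56 mm, top at z = 50 mm. Origin: bottom centre of the leaf's flat back face; +x points out of that face, z up; about 0.40 kg
- clamp0: black plastic spring clamp like a big clothes peg, clipped on the rail at the start, 30 mm wide (x), handles up to 50 mm above the hinge pin, jaws down; origin at the pin, z up, opens along y. A throat block (underside 18 mm below the pin) rests on the clamped edge. Squeezing the handles 30 mm above the pin takes 16 N; 30 to 40 N holds it firmly open against a stop; 0.11 kg
- clamp0_l (a joint): angle of the clamp's +y lever: 0 closed and empty; 0.14 on a 24 mm board (handle tops 50 mm apart, jaw tips 48 mm below the pin); 0.41 fully open (handle outer faces upright, parallel, 24 mm apart; jaws 48 mm apart, tips reach 47 mm below the pin)
- clamp0_r (a joint): the same for its -y lever
- clamp1: black plastic spring clamp like a big clothes peg, clipped on the rail at the start, 30 mm wide (x), handles up to 50 mm above the hinge pin, jaws down; origin at the pin, z up, opens along y. A throat block (underside 18 mm below the pin) rests on the clamped edge. Squeezing the handles 30 mm above the pin takes 16 N; 30 to 40 N holds it firmly open against a stop; 0.11 kg
- clamp1_l (a joint): angle of the clamp's +y lever: 0 closed and empty; 0.14 on a 24 mm board (handle tops 50 mm apart, jaw tips 48 mm below the pin); 0.41 fully open (handle outer faces upright, parallel, 24 mm apart; jaws 48 mm apart, tips reach 47 mm below the pin)
- clamp1_r (a joint): the same for its -y lever
- clamp2: black plastic spring clamp like a big clothes peg, clipped on the rail at the start, 30 mm wide (x), handles up to 50 mm above the hinge pin, jaws down; origin at the pin, z up, opens along y. A throat block (underside 18 mm below the pin) rests on the clamped edge. Squeezing the handles 30 mm above the pin takes 16 N; 30 to 40 N holds it firmly open against a stop; 0.11 kg
- clamp2_l (a joint): angle of the clamp's +y lever: 0 closed and empty; 0.14 on a 24 mm board (handle tops 50 mm apart, jaw tips 48 mm below the pin); 0.41 fully open (handle outer faces upright, parallel, 24 mm apart; jaws 48 mm apart, tips reach 47 mm below the pin)
- clamp2_r (a joint): the same for its -y lever
- rail: fixed pale wooden storage board for the clamps, 240 mm long (x), 24 mm thick (y), 90 mm high, on a foot 90 mm wide and 12 mm high; origin at the centre of its underside
- socket_a: bystander: nickel-plated coupler socket, 50 mm across, 75 mm high, upright; origin under its centre
- socket_b: bystander: a second such socket
- plug: bystander: rounded brass plug, 44 mm across, 70 mm high, upright
- bushing: bystander: heavy steel bushing ring, 72 mm across, 28 mm high
Mind the look-alikes: they are no part of the job. What is shaped like the cheek_medium but pink is not meant.

How it is judged:
At the end, for the whole second after the job is handed in: Each cheek present is upright, its back within 3 mm of its own tab, within 8 mm sideways and 0.05 rad of square; a clamp sits upright over the joint (5 mm towards the cheek, 9 mm towards the tab), 12 mm inside the ends, throat within 8 mm of the edge, gripping the cheek; all at rest (x of cheek_small in the frame of tab_small between -0.009 and -0.003 m and y of cheek_small in the frame of tab_small between -0.008 and 0.008 m and angle between the x axis of cheek_small and the x axis of tab_small, either way round below 0.05 rad and angle between each of cheek_small, cheek_medium, cheek_large's own z axis and vertical below 0.05 rad and linear speed of each of cheek_small, cheek_medium, cheek_large below 0.02 m/s and ((x of clamp0 in the frame of cheek_small between -0.005 and 0.009 m and y of clamp0 in the frame of cheek_small between -0.018 and 0.018 m and z of clamp0 in the frame of cheek_small between 0.1 and 0.116 m and angle between clamp0's own z axis and vertical below 0.25 rad and contact force between clamp0 and cheek_small above 2 N and linear speed of clamp0 below 0.02 m/s) or (x of clamp1 in the frame of cheek_small between -0.005 and 0.009 m and y of clamp1 in the frame of cheek_small between -0.018 and 0.018 m and z of clamp1 in the frame of cheek_small between 0.1 and 0.116 m and angle between clamp1's own z axis and vertical below 0.25 rad and contact force between clamp1 and cheek_small above 2 N and linear speed of clamp1 below 0.02 m/s) or (x of clamp2 in the frame of cheek_small between -0.005 and 0.009 m and y of clamp2 in the frame of cheek_small between -0.018 and 0.018 m and z of clamp2 in the frame of cheek_small between 0.1 and 0.116 m and angle between clamp2's own z axis and vertical below 0.25 rad and contact force between clamp2 and cheek_small above 2 N and linear speed of clamp2 below 0.02 m/s)) and x of cheek_medium in the frame of tab_medium between -0.009 and -0.003 m and y of cheek_medium in the frame of tab_medium between -0.008 and 0.008 m and angle between the x axis of cheek_medium and the x axis of tab_medium, either way round below 0.05 rad and ((x of clamp0 in the frame of cheek_medium between -0.005 and 0.009 m and y of clamp0 in the frame of cheek_medium between -0.028 and 0.028 m and z of clamp0 in the frame of cheek_medium between 0.1 and 0.116 m and angle between clamp0's own z axis and vertical below 0.25 rad and contact force between clamp0 and cheek_medium above 2 N and linear speed of clamp0 below 0.02 m/s) or (x of clamp1 in the frame of cheek_medium between -0.005 and 0.009 m and y of clamp1 in the frame of cheek_medium between -0.028 and 0.028 m and z of clamp1 in the frame of cheek_medium between 0.1 and 0.116 m and angle between clamp1's own z axis and vertical below 0.25 rad and contact force between clamp1 and cheek_medium above 2 N and linear speed of clamp1 below 0.02 m/s) or (x of clamp2 in the frame of cheek_medium between -0.005 and 0.009 m and y of clamp2 in the frame of cheek_medium between -0.028 and 0.028 m and z of clamp2 in the frame of cheek_medium between 0.1 and 0.116 m and angle between clamp2's own z axis and vertical below 0.25 rad and contact force between clamp2 and cheek_medium above 2 N and linear speed of clamp2 below 0.02 m/s)) and x of cheek_large in the frame of tab_large between -0.009 and -0.003 m and y of cheek_large in the frame of tab_large between -0.008 and 0.008 m and angle between the x axis of cheek_large and the x axis of tab_large, either way round below 0.05 rad and ((x of clamp0 in the frame of cheek_large between -0.005 and 0.009 m and y of clamp0 in the frame of cheek_large between -0.038 and 0.038 m and z of clamp0 in the frame of cheek_large between 0.1 and 0.116 m and angle between clamp0's own z axis and vertical below 0.25 rad and contact force between clamp0 and cheek_large above 2 N and linear speed of clamp0 below 0.02 m/s) or (x of clamp1 in the frame of cheek_large between -0.005 and 0.009 m and y of clamp1 in the frame of cheek_large between -0.038 and 0.038 m and z of clamp1 in the frame of cheek_large between 0.1 and 0.116 m and angle between clamp1's own z axis and vertical below 0.25 rad and contact force between clamp1 and cheek_large above 2 N and linear speed of clamp1 below 0.02 m/s) or (x of clamp2 in the frame of cheek_large between -0.005 and 0.009 m and y of clamp2 in the frame of cheek_large between -0.038 and 0.038 m and z of clamp2 in the frame of cheek_large between 0.1 and 0.116 m and angle between clamp2's own z axis and vertical below 0.25 rad and contact force between clamp2 and cheek_large above 2 N and linear speed of clamp2 below 0.02 m/s))); the robot touches nothing.
It fails at once if the socket_a is pushed out of its place (over 30 mm) (distance of socket_a from where it was at the start of the episode above 0.03 m).
It fails at once if the socket_b is pushed out of its place (over 30 mm) (distance of socket_b from where it was at the start of the episode above 0.03 m).
It fails at once if the plug is pushed out of its place (over 30 mm) (distance of plug from where it was at the start of the episode above 0.03 m).
It fails at once if the bushing is pushed out of its place (over 30 mm) (distance of bushing from where it was at the start of the episode above 0.03 m).
Of cheek_small, cheek_medium, cheek_large only 2 to 3 are there at a start; the rules pass over those that are not, and their reading is None.
At some moment in a run one of cheek_small, cheek_medium, cheek_large may be knocked a few centimetres aside while the robot is not near it.
It also fails if it takes over 210 s, if anything falls off the work surface, if the arm or the gripper's body presses on something with over 40 N, if the wrist force passes 120 N, or if a joint passes its speed limit or range.

ROBOT

A 6-joint arm with a two-finger parallel gripper is mounted at the origin on the work surface. World frame = base frame: x ahead of the robot, y to its left, z up, the work surface at z = 0. Lengths are in m, angles in rad, forces in N, time in s.
With the tool pointing down it reaches from about 0.375 to 0.975 m from the base axis. Payload 3.8 kg.
Tool frame: the origin (TCP) lies between the finger pads; the fingertips stand 8 mm ahead of it and the grasp point (between the pads) lies 11 mm behind it (tcp_to_tips is the distance from the TCP to the fingertips, in m); z points along the fingers, y is the line along which they close (so a half turn about z gives the same grasp; the last joint's range is limited). The gripper opens to 85 mm and grips with 20 to 120 N. Pads are 22 mm wide; open, the fingers measure 114 mm over their backs; the gripper's body (76 mm by 85 mm) begins 54 mm behind the grasp point. The pads swing forward as they close: fully open they stand 13 mm farther back than shut.
Start: joints at [1.18, 0.264, 1.604, -0, 1.274, -0.037], TCP at [0.234, 0.633, 0.214] pointing down, gripper open.
Joint ranges: [-2.63, 2.63], [-0.94, 2.18], [0.31, 2.57], [-1.31, 4.45], [0, 2.66], [-2.55, 2.55]. Speed limits (rad/s): [2.57, 2.57, 3.14, 3.14, 3.14, 3.14].

INTERFACE

Orientations are given as a rotation vector (axis times angle).
In Python, from workcell import * gives the robot as it stands.
- The arm moves only by the tool move_arm, never from a script. Its argument "series" is one flat list of numbers, 7 for each row, row after row: the finger opening in cm, from 0 to 8.54, then the shift along the tool's x, y, z in cm, then the turn, a rotation vector about the tool's x, y, z in degrees. A call has 1 to 5 rows; each row shifts and turns the commanded pose from where the row before left it, along the tool's axes as they then stand; what a row does not reach is not made up. A row lasts 1/8 s, in which the tool goes at most 62.5 mm and 10.7 degrees, less where a joint would pass 70% of its speed; a pose out of reach is approached as far as the arm can. A call is refused whole if a number of a shift passes 6.25 or a number of a turn 10.7, either way. A call with a gripper value outside its range is refused whole. The fingers move at their own pace and stop on an object; "grip_force" is the grip in N (left out, the last holds). Time passes only in rows, so rows that do not move let the fingers close. It gives the time, the measured TCP pose, the force, the opening and the grip force at its end, in the units of the state.
- read_state(): the state, without advancing time (a new reading comes with each control period).
- read_camera(name): name is "scene" or "top" or "wrist"; returns the picture (400x640x3 uint8, red, green, blue); there is no depth.
- calibration(name): a dict with "camera_matrix" (3x3 intrinsics, pixels), "rvec" (rotation vector, rad) and "tvec" (3), from world to camera coordinates, as OpenCV has them. Camera axes: x right, y down, z forward; pixel columns grow to the right and rows downward; lengths in m; the calibration is good to about 2 mm. A picture is of the moment at which its call begins: read the wrist's pose just before it. calibration takes no time and is no camera call; for the wrist camera it gives the pose at the moment of the call.
- finish_job(): hands the job in; it is judged then, once.
The state is a dict: "time": time; "q": joint angles; "joint_vel": joint speeds; "joint_torque": joint torques, N m; "tool_pos": TCP position; "tcp_rot": TCP orientation; "wrist_force": force on the tool from outside, world axes, zero at the start; "torque": the same for the moment, N m; "width": opening from 0.0 (shut) to 1.0 (fully open); "grip_force": force on a finger pad.
Only numpy, scipy, OpenCV 4.12 (cv2) and the standard library are available. Lean on these libraries where they do the work, as an engineer would, in place of code of your own. Each camera call takes 0.05 s, during which the arm holds its last target. There are 200 camera calls.

## Working session

There is one attempt and no reset: what is moved stays moved. The work goes in short steps, Python scripts to look and compute and a tool call to move; the robot and the scene stay as the last step left them, time stands still between calls to the robot, and variables do not carry over. Pictures are saved under pics/ and viewed, at most 14 in all, crops included, and the job is handed in when it is done.

Besides the shell and the picture viewer there is one more tool, called after "Request:" as name(argument=value, ...) on one line, values as JSON. move_arm: Moves the arm, as the interface text tells. Its arguments: {"type":"object","properties":{"series":{"type":"array"},"grip_force":{"type":"number"}},"required":["series"]}

```bash
ls; mkdir -p pics; cat > h.py <<'E'
from workcell import *
import numpy as np, cv2
from scipy.spatial.transform import Rotation as R
def snap(n,f):
    c=calibration(n); im=read_camera(n); cv2.imwrite(f'pics/{f}.png',cv2.cvtColor(im,cv2.COLOR_RGB2BGR)); np.savez(f'pics/{f}.npz',im=im,K=c['camera_matrix'],r=c['rvec'],t=c['tvec'])
    return im
def load(f):
    d=np.load(f'pics/{f}.npz'); return d['im'],d['K'],R.from_rotvec(np.ravel(d['r'])).as_matrix(),np.ravel(d['t'])
def ray(f,uv):
    im,K,Rm,t=load(f); d=Rm.T@np.linalg.inv(K)@np.array([uv[0],uv[1],1.]); return -Rm.T@t,d/np.linalg.norm(d)
def onz(f,uv,z):
    o,d=ray(f,uv); return o+d*(z-o[2])/d[2]
def tri(*fu):
    A=0;b=0
    for f,uv in fu:
        o,d=ray(f,uv); P=np.eye(3)-np.outer(d,d); A=A+P; b=b+P@o
    p=np.linalg.solve(A,b); return p
def proj(f,p):
    im,K,Rm,t=load(f); q=K@(Rm@np.asarray(p,float)+t); return q[:2]/q[2]
E
python3 - <<'E'
from h import *
np.set_printoptions(precision=4,suppress=True)
for n in('scene','top','wrist'):
    snap(n,n+'0'); o,d=ray(n+'0',(320,200)); print(n,o,d)
print(read_state())
E
```

```text
pics
scene [ 1.1798 -0.6481  1.0836] [-0.4466  0.4478 -0.7746]
top [ 0.4291 -0.071   1.0966] [ 0.166  -0.0319 -0.9856]
wrist [0.1648 0.6584 0.3731] [ 0.2542 -0.0987 -0.9621]
{'time': 0.15, 'q': array([ 1.1801,  0.2646,  1.605 , -0.    ,  1.2737, -0.0369]), 'joint_vel': array([-0.0002, -0.004 ,  0.    ,  0.0004, -0.001 ,  0.0001]), 'joint_torque': array([  0.0009, -51.5904, -36.7961,  -0.0002,   0.0079,   0.    ]), 'tool_pos': array([0.2337, 0.6326, 0.2132]), 'tcp_rot': array([-0.5528, -3.0922,  0.0027]), 'wrist_force': array([ 0.1421, -0.2436,  0.3339]), 'torque': array([ 0.0034, -0.0159, -0.0275]), 'grip_force': 0.0, 'width': 0.9970413015315726}
```

View pics/top0.png

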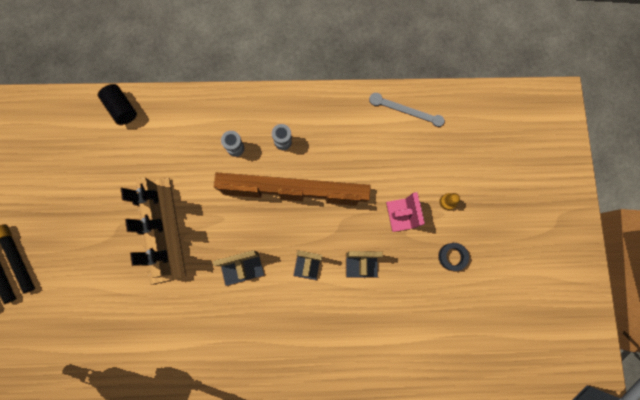

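View pics/scene0.png

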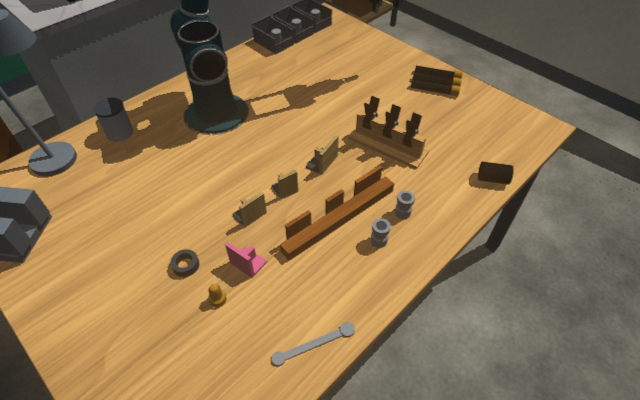

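The top view shows three cheeks at (241,268), (307,265) and (363,264), plus the pink decoy at (406,213). The stand runs (217,180)-(370,195), and the rail with three clamps is around (165,230). The sockets, plug and ring are around the edges.

```bash
python3 - <<'E'
from h import *
np.set_printoptions(precision=3,suppress=True)
for n,uv,z in [('cheekL topedge a',(219,262),.09),('b',(261,254),.09),('S a',(296,253),.09),('b',(321,255),.09),('M a',(346,252),.09),('b',(382,253),.09),('stand beam l',(216,173),.038),('r',(369,185),.038),('tab1 mid',(238,188),.09),('tab2',(290,194),.09),('tab3',(350,199),.09),('rail a',(165,180),.09),('rail b',(180,278),.09),('pin1',(145,193),.11),('pin2',(150,225),.11),('pin3',(157,258),.11),('pink',(406,213),.05),('plug',(450,201),.07),('ring',(454,257),.03),('sockA',(232,139),.075),('sockB',(282,132),.075)]:
    print(n,onz('top0',uv,z))
s=read_state(); print(R.from_rotvec(s['tcp_rot']).as_matrix())
# camera pose in tool
im,K,Rm,t=load('wrist0'); T=R.from_rotvec(s['tcp_rot']).as_matrix()
print(T.T@(-Rm.T@t-s['tool_pos']), T.T@Rm.T, K)
E
```

```text
cheekL topedge a [0.456 0.137 0.09 ]
b [0.473 0.039 0.09 ]
S a [ 0.473 -0.044  0.09 ]
b [ 0.467 -0.102  0.09 ]
M a [ 0.473 -0.162  0.09 ]
b [ 0.468 -0.247  0.09 ]
stand beam l [0.683 0.159 0.038]
r [ 0.644 -0.232  0.038]
tab1 mid [0.632 0.094 0.09 ]
tab2 [ 0.615 -0.031  0.09 ]
tab3 [ 0.599 -0.176  0.09 ]
rail a [0.656 0.27  0.09 ]
rail b [0.422 0.227 0.09 ]
pin1 [0.621 0.309 0.11 ]
pin2 [0.545 0.294 0.11 ]
pin3 [0.468 0.275 0.11 ]
pink [ 0.568 -0.32   0.05 ]
plug [ 0.592 -0.426  0.07 ]
ring [ 0.456 -0.438  0.03 ]
sockA [0.761 0.113 0.075]
sockB [ 0.777 -0.013  0.075]
[[-0.938  0.346 -0.001]
 [ 0.346  0.938 -0.002]
 [ 0.    -0.002 -1.   ]]
[ 0.074  0.    -0.16 ] [[-0.001 -0.958 -0.288]
 [ 1.    -0.001 -0.001]
 [ 0.001 -0.288  0.958]] [[331.366   0.    320.653]
 [  0.    331.366 205.262]
 [  0.      0.      1.   ]]
```

View pics/wrist0.png

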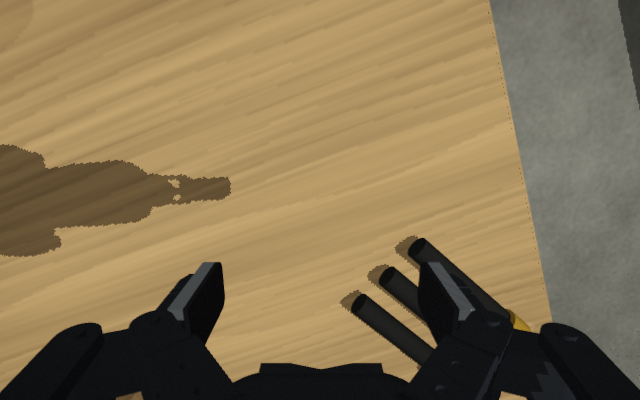

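```bash
cat >> h.py <<'E'
def pose():
    s=read_state(); T=R.from_rotvec(s['tcp_rot']).as_matrix(); return s,s['tool_pos'],T,np.arctan2(T[1,1],T[0,1])
def plan(wps,op=None,step=5.0,dig=1):
    "wps: (x,y,z,yaw of tool y); prints rows in tool axes, cm/deg"
    s,p,T,yaw=pose(); w=8.54*s['width'] if op is None else op
    p=np.array(p); Rm=R.from_matrix(T); rows=[]
    for x,y,z,a in wps:
        tgt=R.from_matrix(np.array([[np.sin(a),np.cos(a),0],[-np.cos(a),np.sin(a),0],[0,0,-1]]))
        d=np.array([x,y,z])-p; rv=(Rm.inv()*tgt).as_rotvec(degrees=True)
        n=max(1,int(np.ceil(max(np.linalg.norm(d)*100/step,np.linalg.norm(rv)/9.5))))
        goal=np.array([x,y,z])
        for i in range(n):
            sh=np.round(Rm.inv().apply((goal-p)/(n-i))*100,dig); tv=np.round((Rm.inv()*tgt).as_rotvec(degrees=True)/(n-i),1)
            rows.append([round(w,1),*sh,*tv]); p=p+Rm.apply(sh/100); Rm=Rm*R.from_rotvec(tv,degrees=True)
    print('at',np.round(s['tool_pos'],4),'yaw',round(yaw,3),'F',np.round(s['wrist_force'],1),'w',round(s['width'],3),'gf',round(s['grip_force'],1),'t',s['time'])
    for i in range(0,len(rows),5): print([float(v)+0. for r in rows[i:i+5] for v in r])
E
python3 -c "
from h import *
plan([(.234,.633,.36,1.22),(.48,.05,.42,1.57)],8.5)"
```

```text
Traceback (most recent call last):
  File "h.py", line 27, in plan
    tgt=R.from_matrix(np.array([[np.sin(a),np.cos(a),0],[-np.cos(a),np.sin(a),0],[0,0,-1]]))
  File "scipy/spatial/transform/_rotation.pyx", line 1143, in scipy.spatial.transform._rotation.Rotation.from_matrix
ValueError: Non-positive determinant (left-handed or null coordinate frame) in rotation matrix 0: [[ 0.93909936  0.34364575  0.        ]
 [-0.34364575  0.93909936  0.        ]
 [ 0.          0.         -1.        ]].
```

```bash
sed -i 's/\[\[np.sin(a),np.cos(a),0\],\[-np.cos(a),/[[-np.sin(a),np.cos(a),0],[np.cos(a),/' h.py
python3 -c "
from h import *
plan([(.234,.633,.36,1.22),(.48,.05,.42,1.57)],8.5)"
```

```text
at [0.2337 0.6326 0.2132] yaw 1.217 F [ 0.1 -0.2  0.3] w 0.997 gf 0.0 t 0.15
[8.5, 0.0, 0.0, -4.9, 0.0, 0.0, -0.1, 8.5, 0.0, 0.0, -4.9, 0.0, 0.0, 0.0, 8.5, 0.0, 0.0, -4.9, -0.1, 0.0, -0.1, 8.5, -3.3, -3.6, -0.5, 0.0, 0.0, -1.5, 8.5, -3.2, -3.6, -0.5, 0.0, 0.0, -1.5]
[8.5, -3.1, -3.7, -0.5, 0.0, 0.0, -1.5, 8.5, -3.0, -3.8, -0.4, 0.0, 0.0, -1.6, 8.5, -2.9, -3.9, -0.5, 0.0, 0.0, -1.5, 8.5, -2.8, -4.0, -0.4, 0.0, 0.0, -1.6, 8.5, -2.7, -4.0, -0.5, 0.0, 0.0, -1.5]
[8.5, -2.6, -4.1, -0.4, 0.0, 0.0, -1.6, 8.5, -2.5, -4.2, -0.5, 0.0, 0.0, -1.5, 8.5, -2.4, -4.3, -0.4, 0.0, 0.0, -1.6, 8.5, -2.3, -4.3, -0.5, 0.0, 0.0, -1.5, 8.5, -2.2, -4.4, -0.4, 0.0, 0.0, -1.6]
[8.5, -2.0, -4.5, -0.5, 0.0, 0.0, -1.5]
```

Request:
move_arm(series=[8.5,0,0,-5,0,0,0,8.5,0,0,-5,0,0,0,8.5,0,0,-5,0,0,0,8.5,-3.3,-3.6,-0.5,0,0,-1.5,8.5,-3.2,-3.6,-0.5,0,0,-1.5])

```text
time: 0.78
tool_pos: [0.2713, 0.5431, 0.3749]
tcp_rot: [0.468, 3.106, 0.001]
wrist_force: [0.0, -0.1, -0.2]
width: 0.995
grip_force: 0.0
```

Request:
move_arm(series=[8.5,-3.1,-3.7,-0.5,0,0,-1.5,8.5,-3,-3.8,-0.4,0,0,-1.5,8.5,-2.9,-3.9,-0.5,0,0,-1.5,8.5,-2.8,-4,-0.4,0,0,-1.5,8.5,-2.7,-4,-0.5,0,0,-1.5])

```text
time: 1.4
tool_pos: [0.364, 0.3181, 0.3971]
tcp_rot: [-0.266, -3.13, 0.001]
wrist_force: [0.8, -0.2, 0.2]
width: 0.995
grip_force: 0.0
```

Request:
move_arm(series=[8.5,-2.6,-4.1,-0.4,0,0,-1.5,8.5,-2.5,-4.2,-0.5,0,0,-1.5,8.5,-2.4,-4.3,-0.4,0,0,-1.5,8.5,-2.3,-4.3,-0.5,0,0,-1.5,8.5,-2,-4.4,0,0,0,-1.5])

```text
time: 2.02
tool_pos: [0.4564, 0.0925, 0.4156]
tcp_rot: [0.061, 3.14, 0.0]
wrist_force: [-0.1, 0.1, 0.5]
width: 0.995
grip_force: 0.0
```

```bash
python3 -c "
from h import *
snap('wrist','w1')
plan([(.48,-.15,.42,1.57)],8.5)"
```

```text
at [0.4579 0.0874 0.415 ] yaw 1.529 F [ 1.5 -3.8  0.5] w 0.995 gf 0.0 t 2.075
[8.5, -0.6, -4.7, -0.1, -0.1, 0.0, -0.5, 8.5, -0.6, -4.7, -0.1, -0.1, 0.0, -0.5, 8.5, -0.6, -4.8, -0.1, 0.0, 0.0, -0.5, 8.5, -0.5, -4.7, -0.1, -0.1, 0.0, -0.4, 8.5, -0.5, -4.8, 0.0, 0.0, 0.1, -0.5]
```

View pics/w1.png

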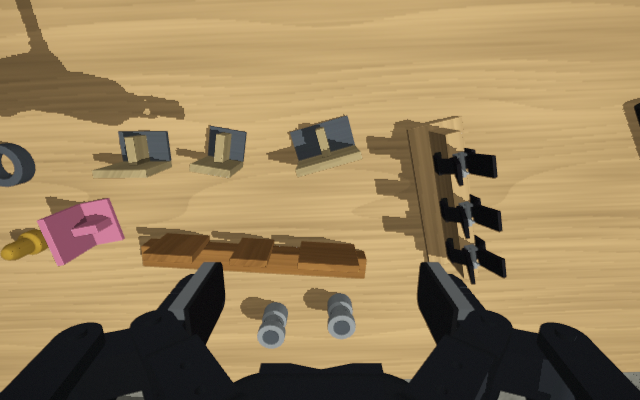

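The wrist view shows three cheeks: medium (130,150), small (218,150), large (325,145). The pink decoy is at (80,230). The tabs, left to right, are at (178,248), (253,250) and (333,255). The three clamps on the rail are at about (465,165), (470,213) and (475,258). Next is a second, shifted view.

Request:
move_arm(series=[8.5,1,-4.5,0,0,0,0,8.5,1,-4.5,0,0,0,0,8.5,1,-4.5,0,0,0,0,8.5,0,0,0,0,0,0,8.5,0,0,0,0,0,0])

```text
time: 2.7
tool_pos: [0.4206, -0.0393, 0.4152]
tcp_rot: [-0.063, -3.141, -0.001]
wrist_force: [-0.8, 0.1, -1.1]
width: 0.996
grip_force: 0.0
```

```bash
python3 -c "
from h import *
snap('wrist','w2');print(pose()[1])
a=cv2.imread('pics/w1.png')[90:290,80:380];b=cv2.imread('pics/w2.png')[70:290,80:640]
cv2.imwrite('pics/w1c.png',cv2.resize(a,None,fx=2.6,fy=2.6,interpolation=cv2.INTER_CUBIC))
cv2.imwrite('pics/w2c.png',cv2.resize(b,None,fx=1.4,fy=1.4,interpolation=cv2.INTER_CUBIC))"
```

```text
[ 0.42073514 -0.03892497  0.415102  ]
```

View pics/w2c.png

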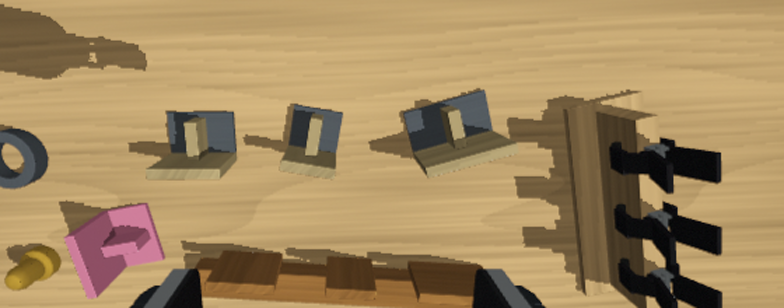

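View pics/w1c.png

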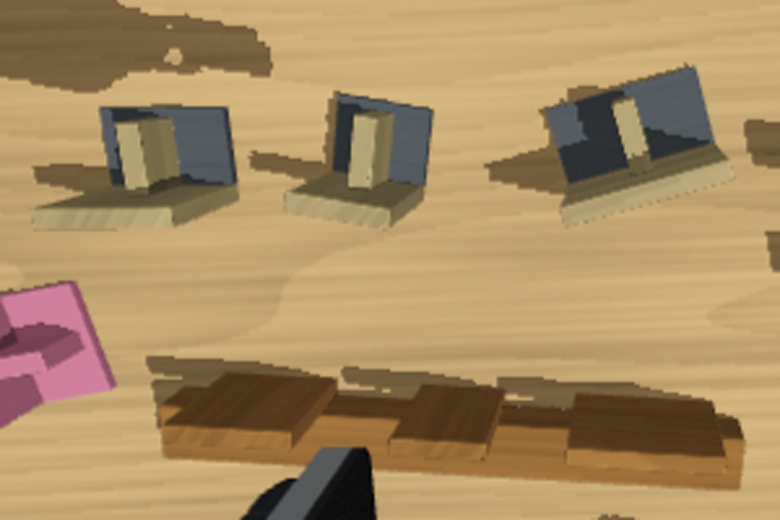

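Widths by eye match: the left tab and cheek are medium, the middle ones small, the right ones large, and the pink one is excluded. Next I'll triangulate the corners.

```bash
cat > m.py <<'E'
from h import *
np.set_printoptions(precision=4,suppress=True)
a=lambda X,Y:('w1',(80+X/2.6,90+Y/2.6)); b=lambda X,Y:('w2',(80+X/1.4,70+Y/1.4))
pts={'cM':[(a(32,229),b(146,178)),(a(172,227),b(221,178))],'cS':[(a(286,208),b(279,170)),(a(388,230),b(332,179))],'cL':[(a(565,227),b(430,176)),(a(735,177),b(519,149))],
'cMrib':[(a(118,124),b(185,121)),(a(146,117),b(205,116))],'tM':[(a(163,430),b(209,288)),(a(293,447),b(275,291))],'tS':[(a(391,453),b(327,291)),(a(488,460),b(376,296))]}
for k,v in pts.items():
    T=[tri(*x) for x in v]; Z=[onz(*x[0],.09) for x in v]; Z2=[onz(*x[1],.09) for x in v]
    print(k,'tri',*T,'| w1 z.09',*Z,'len',np.linalg.norm(Z[1]-Z[0]),np.linalg.norm(Z2[1]-Z2[0]),'mid',sum(Z)/2,sum(Z2)/2,'yaw',-np.arctan2(Z[1][0]-Z[0][0],Z[1][1]-Z[0][1]))
Z=[onz(*a(*p),.09) for p in((567,462),(725,472))]; print('tL',Z,np.linalg.norm(Z[1]-Z[0]))
E
python3 m.py
```

```text
cM tri [ 0.4721 -0.2483  0.0912] [ 0.4738 -0.1659  0.0952] | w1 z.09 [ 0.4732 -0.2495  0.09  ] [ 0.4752 -0.1689  0.09  ] len 0.0806257527521172 0.08128971169362524 mid [ 0.4742 -0.2092  0.09  ] [ 0.4731 -0.2078  0.09  ] yaw -0.025120775932982453
cS tri [ 0.4686 -0.104   0.0856] [ 0.4831 -0.0472  0.0828] | w1 z.09 [ 0.4669 -0.1018  0.09  ] [ 0.4819 -0.0452  0.09  ] len 0.05857806602991161 0.05801040026780406 mid [ 0.4744 -0.0735  0.09  ] [ 0.4747 -0.0754  0.09  ] yaw -0.2598328166624134
cL tri [0.4813 0.0574 0.0973] [0.4587 0.1551 0.0848] | w1 z.09 [0.4842 0.0565 0.09  ] [0.4593 0.1541 0.09  ] len 0.1007258191560544 0.09765538066320568 mid [0.4717 0.1053 0.09  ] [0.469  0.1062 0.09  ] yaw 0.24975841928672696
cMrib tri [ 0.4183 -0.2124  0.0472] [ 0.4125 -0.1837  0.0664] | w1 z.09 [ 0.4163 -0.1877  0.09  ] [ 0.4131 -0.1714  0.09  ] len 0.01658714416571989 0.021964719957280547 mid [ 0.4147 -0.1796  0.09  ] [ 0.4096 -0.1871  0.09  ] yaw 0.19218695767978175
tM tri [ 0.5964 -0.1903  0.1059] [ 0.615  -0.1199  0.0902] | w1 z.09 [ 0.6017 -0.1989  0.09  ] [ 0.6164 -0.1205  0.09  ] len 0.07974791068357424 0.07693556119957096 mid [ 0.609  -0.1597  0.09  ] [ 0.6103 -0.1579  0.09  ] yaw -0.18490758424576345
tS tri [ 0.6201 -0.0595  0.089 ] [ 0.6323 -0.0015  0.0814] | w1 z.09 [ 0.6229 -0.0602  0.09  ] [ 0.63   -0.0004  0.09  ] len 0.060312029826010555 0.057816920937980076 mid [ 0.6265 -0.0303  0.09  ] [ 0.6208 -0.0303  0.09  ] yaw -0.11956360138289125
tL [array([0.6334, 0.0488, 0.09  ]), array([0.6442, 0.1473, 0.09  ])] 0.09908197025265904
```

Sizes match (80/60/100 mm wide, tops at z ≈ 0.09), and the stand yaw is about -0.116 with 130 mm spacing. I'll start with the medium cheek. Lookalikes: pink at (80,230) in w1 is excluded, and tan/steel at (130,150) is chosen, already confirmed in the close crop.

```bash
python3 -c "
from h import *
plan([(.4357,-.2075,.20,1.546),(.4357,-.2075,.12,1.546),(.4357,-.2075,.034,1.546)],4.5)"
```

```text
at [ 0.4207 -0.0389  0.4151] yaw 1.532 F [-0.   0.4  0.3] w 0.995 gf 0.0 t 2.75
[4.5, -0.4, -2.8, 3.6, 0.0, 0.0, -0.1, 4.5, -0.3, -2.8, 3.6, 0.0, 0.0, -0.1, 4.5, -0.4, -2.8, 3.6, 0.0, 0.0, -0.2, 4.5, -0.3, -2.8, 3.6, 0.0, 0.0, -0.1, 4.5, -0.3, -2.8, 3.5, 0.0, 0.0, -0.2]
[4.5, -0.4, -2.8, 3.6, 0.0, 0.0, -0.1, 4.5, 0.0, 0.0, 4.0, 0.0, 0.0, 0.0, 4.5, 0.0, 0.0, 4.0, 0.0, 0.0, 0.0, 4.5, 0.0, 0.0, 4.3, 0.0, 0.0, 0.0, 4.5, 0.0, 0.0, 4.3, 0.0, 0.0, 0.0]
```

Request:
move_arm(series=[4.5,-0.4,-2.8,3.6,0,0,-0.1,4.5,-0.3,-2.8,3.6,0,0,-0.1,4.5,-0.4,-2.8,3.6,0,0,-0.2,4.5,-0.3,-2.8,3.6,0,0,-0.1,4.5,-0.3,-2.8,3.5,0,0,-0.2])

```text
time: 3.38
tool_pos: [0.4333, -0.1796, 0.2349]
tcp_rot: [0.039, 3.141, 0.001]
wrist_force: [0.3, -0.3, -0.5]
width: 0.527
grip_force: 0.0
```

Request:
move_arm(series=[4.5,-0.4,-2.8,3.6,0,0,-0.1,4.5,0,0,4,0,0,0,4.5,0,0,2.5,0,0,0,4.5,0,0,0,0,0,0])

```text
time: 3.88
tool_pos: [0.4346, -0.2061, 0.1326]
tcp_rot: [-0.037, -3.136, -0.005]
wrist_force: [-0.0, 0.8, 0.2]
width: 0.527
grip_force: 0.0
```

```bash
python3 -c "
from h import *
snap('wrist','w3')
plan([(.4357,-.2075,.034,1.546)],4.5)"
```

```text
at [ 0.4359 -0.2069  0.1345] yaw 1.547 F [ 0.7 -0.6 -0.2] w 0.524 gf 0.0 t 3.925
[4.5, 0.0, 0.0, 3.4, 0.0, 0.0, 0.0, 4.5, 0.0, 0.0, 3.3, 0.0, -0.1, 0.0, 4.5, 0.0, -0.1, 3.4, 0.1, 0.0, 0.1]
```

View pics/w3.png

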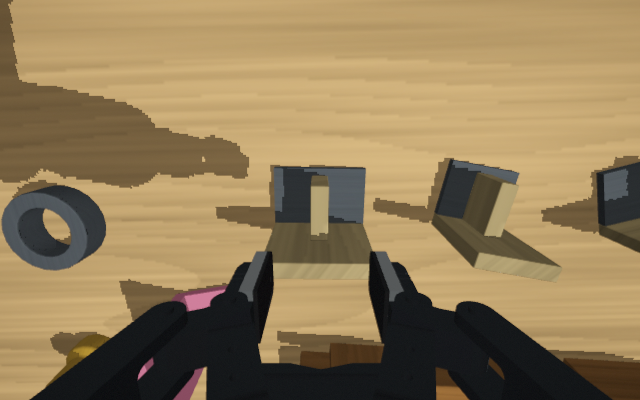

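The medium cheek is centred between the fingers (rib at (319,205), midpoint about 319). I'll descend and grip.

Request:
move_arm(series=[4.5,0,0,3.4,0,0,0,4.5,0,0,3.3,0,0,0,4.5,0,0,3.4,0,0,0,1,0,0,0,0,0,0,1,0,0,0,0,0,0], grip_force=60)

```text
time: 4.55
tool_pos: [0.4378, -0.2088, 0.0364]
tcp_rot: [0.039, 3.138, -0.002]
wrist_force: [0.6, 0.4, 0.1]
width: 0.122
grip_force: 0.0
```

Request:
move_arm(series=[1,0,0,0,0,0,0,1,0,0,-0.6,0,0,0,1,0,0,0,0,0,0])

```text
time: 4.92
tool_pos: [0.437, -0.2089, 0.0418]
tcp_rot: [0.04, 3.139, -0.002]
wrist_force: [-0.2, 0.6, -0.5]
width: 0.117
grip_force: 0.0
```

```bash
python3 -c "
from h import *
s,p,T,y=pose()
plan([(.556,-.1536,.042,1.455)],1.0)"
```

```text
at [ 0.437  -0.2089  0.0418] yaw 1.545 F [-0.2  0.6 -0.5] w 0.117 gf 0.0 t 4.925
[1.0, -3.9, 1.9, 0.0, 0.0, 0.0, 1.7, 1.0, -3.9, 2.1, 0.0, 0.0, 0.1, 1.7, 1.0, -3.8, 2.2, 0.0, -0.1, 0.0, 1.8]
```

```bash
python3 -c "
from h import *
snap('wrist','w4')"
```

```text
(no output)
```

View pics/w4.png

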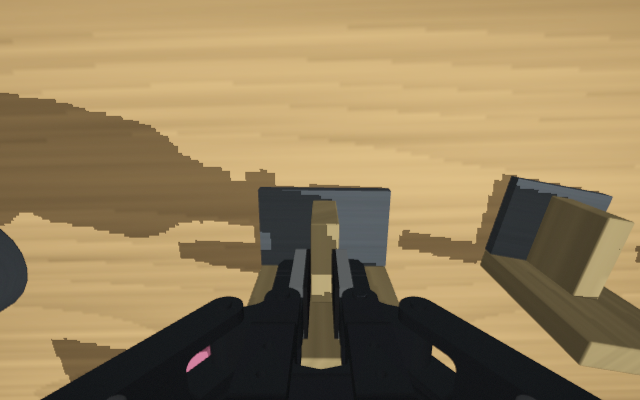

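Request:
move_arm(series=[0,0,0,0.6,0,0,0,0,0,0,0,0,0,0,0,0,0,0,0,0,0], grip_force=60)

```text
time: 5.35
tool_pos: [0.4356, -0.2081, 0.0339]
tcp_rot: [-0.04, -3.141, -0.001]
wrist_force: [0.5, -0.1, -0.3]
width: 0.004
grip_force: 0.0
```

```bash
python3 -c "
from h import *
np.set_printoptions(precision=4,suppress=True)
for f,edge,base in (('w3',(320,167),(320,223)),('w4',(325,189),(325,265))):
  print(f,'foot front',onz(f,edge,.008),'leaf front base',onz(f,base,.008), [proj(f,(x,-.2085,z)) for x,z in((.4177,.05),(.4177,.008),(.4617,.05),(.4617,.09),(.4737,.09))])
o,d=ray('w4',(320,200));print(o)
snap('wrist','w5')
snap('scene','s5')
a=cv2.imread('pics/s5.png')[120:320,180:400];cv2.imwrite('pics/s5c.png',cv2.resize(a,None,fx=3,fy=3,interpolation=cv2.INTER_CUBIC)[:, :400])
b=cv2.imread('pics/w5.png')[150:400,180:460];cv2.imwrite('pics/s5c.png',np.hstack([cv2.resize(a,(400,364)),cv2.resize(b,(400,364))]))
"
```

```text
w3 foot front [ 0.4114 -0.2057  0.008 ] leaf front base [ 0.4628 -0.207   0.008 ] [array([316.5185, 185.0943]), array([316.9708, 174.2921]), array([318.088, 239.539]), array([317.7995, 262.247 ]), array([318.2744, 278.2325])]
w4 foot front [ 0.4117 -0.2056  0.008 ] leaf front base [ 0.4622 -0.2068  0.008 ] [array([320.2998, 222.2606]), array([320.4841, 198.7832]), array([322.559 , 301.2979]), array([322.9367, 356.8405]), array([323.6411, 380.4229])]
[ 0.3631 -0.2066  0.2016]
```

View pics/s5c.png

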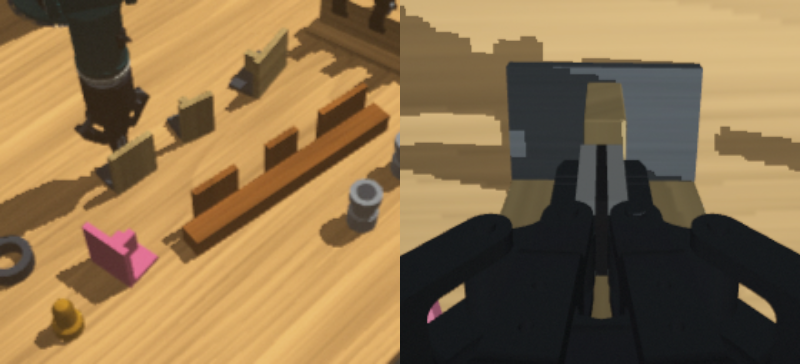

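```bash
python3 -c "
import workcell;print([x for x in dir(workcell) if not x.startswith('__')]); print(getattr(workcell,'tcp_to_tips',None)); print(workcell.read_state().keys())
from h import *
for z in (-.03,-.02,-.01,0,.008):
  s,p,T,y=pose(); print(z,proj('w5',p+T@[.011,0,z]),proj('s5',p+T@[.011,0,z]),proj('s5',p+T@[-.011,0,z]))
a=cv2.imread('pics/s5.png')[130:230,190:290];b=cv2.imread('pics/w4.png')[180:400,250:400];cv2.imwrite('pics/z.png',np.hstack([cv2.resize(a,(500,500),interpolation=0),cv2.resize(b,(300,500),interpolation=0)]))
"
```

```text
['MotionError', 'calibration', 'finish_job', 'read_camera', 'read_state', 'tcp_to_tips']
0.008
dict_keys(['time', 'q', 'joint_vel', 'joint_torque', 'tool_pos', 'tcp_rot', 'wrist_force', 'torque', 'grip_force', 'width'])
-0.03 [320.24751492 258.19582805] [242.22590363 196.50391472] [246.92232171 200.81303495]
-0.02 [320.27606465 248.59153955] [242.66664393 198.70887266] [247.33933119 203.01021846]
-0.01 [320.30122869 240.12621622] [243.10235516 200.88867086] [247.75154559 205.18213713]
0 [320.32357559 232.60859541] [243.53312289 203.04373751] [248.15904715 207.32922425]
0.008 [320.33972905 227.17448322] [243.87423404 204.75026568] [248.4817092  209.02930009]
```

View pics/z.png

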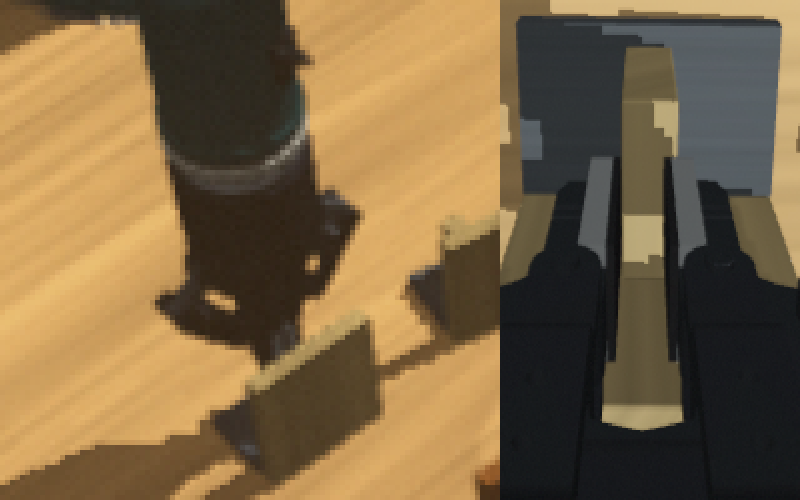

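Request:
move_arm(series=[4.5,0,0.2,-1.5,0,0,0,4.5,0,0,0,0,0,0,4.5,0,0,1.5,0,0,0,4.5,0,0,1,0,0,0,4.5,0,0,0.5,0,0,0])

```text
time: 6.08
tool_pos: [0.4346, -0.2056, 0.0175]
tcp_rot: [-0.04, -3.139, -0.002]
wrist_force: [0.2, -0.1, 0.6]
width: 0.522
grip_force: 0.0
```

Request:
move_arm(series=[0,0,0,0,0,0,0,0,0,0,0,0,0,0,0,0,0,0,0,0,0,0,0,0,0,0,0,0])

```text
time: 6.58
tool_pos: [0.436, -0.2063, 0.0193]
tcp_rot: [0.04, 3.141, -0.0]
wrist_force: [-0.3, -0.7, -2.7]
width: 0.144
grip_force: 59.9
```

Request:
move_arm(series=[2.5,0,0,0,0,0,0,2.5,0,0,0.5,0,0,0,2.5,0,0,0.5,0,0,0,0,0,0,0,0,0,0,0,0,0,0,0,0,0])

```text
time: 7.2
tool_pos: [0.4353, -0.2059, 0.0087]
tcp_rot: [-0.04, -3.14, -0.001]
wrist_force: [-0.2, 0.4, -3.4]
width: 0.147
grip_force: 59.6
```

Request:
move_arm(series=[0,0,0,0,0,0,0,0,0,0,-0.8,0,0,0,0,0,0,0,0,0,0,0,0,0,0,0,0,0])

```text
time: 7.7
tool_pos: [0.4362, -0.2064, 0.0176]
tcp_rot: [0.04, 3.141, -0.0]
wrist_force: [-0.5, 0.3, -4.3]
width: 0.151
grip_force: 59.6
```

```bash
python3 -c "
from h import *
plan([(.556,-.1536,.017,1.455)],0)
im=snap('wrist','w6');cv2.imwrite('pics/w6c.png',cv2.imread('pics/w6.png')[140:400,160:480])"
```

```text
at [ 0.4362 -0.2064  0.0176] yaw 1.545 F [-0.5  0.3 -4.3] w 0.151 gf 59.6 t 7.7
[0.0, -3.9, 1.9, 0.0, 0.0, 0.0, 1.7, 0.0, -3.9, 2.0, 0.0, 0.0, 0.0, 1.7, 0.0, -3.9, 2.0, 0.1, 0.0, 0.0, 1.8]
```

View pics/w6c.png

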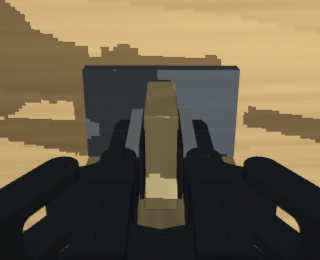

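The medium cheek is held and lifted. I'll carry it to the stand-off.

Request:
move_arm(series=[0,-3.9,1.9,0,0,0,1.7,0,-3.9,2,0,0,0,1.7,0,-3.9,2,0,0,0,1.8,0,0,0,0,0,0,0,0,0,0,0.6,0,0,0])

```text
time: 8.38
tool_pos: [0.5557, -0.1538, 0.0109]
tcp_rot: [-0.181, -3.136, 0.0]
wrist_force: [-1.0, -0.0, -2.6]
width: 0.148
grip_force: 59.8
```

```bash
python3 -c "
from h import *
plan([(.5704,-.1552,.010,1.455)],0,step=.5,dig=2)
snap('wrist','w7');snap('top','t7')"
```

```text
at [ 0.5557 -0.1538  0.0109] yaw 1.455 F [-1.  -0.  -2.6] w 0.148 gf 59.8 t 8.375
[0.0, -0.49, 0.01, 0.03, 0.0, 0.0, 0.0, 0.0, -0.49, 0.01, 0.03, 0.0, 0.0, 0.0, 0.0, -0.5, 0.01, 0.03, 0.0, 0.0, 0.0]
```

Request:
move_arm(series=[0,0,0,0.2,0,0,0,0,-0.5,0,0,0,0,0,0,-0.4,0,0,0,0,0,0,-0.4,0,0,0,0,0,0,0,0,0,0,0,0])

```text
time: 9.1
tool_pos: [0.5624, -0.1551, 0.0087]
tcp_rot: [-0.179, -3.123, -0.001]
wrist_force: [-19.6, -0.9, 11.2]
width: 0.154
grip_force: 61.9
```

Request:
move_arm(series=[0,-0.2,0,0,0,0,0,0,0,0,0,0,0,0])

```text
time: 9.35
tool_pos: [0.5625, -0.1551, 0.0086]
tcp_rot: [-0.179, -3.119, -0.002]
wrist_force: [-24.5, -0.7, 14.1]
width: 0.152
grip_force: 62.6
```

Request:
move_arm(series=[0,-0.2,0,0,0,0,0,0,0,0,0,0,0,0])

```text
time: 9.6
tool_pos: [0.5625, -0.1552, 0.0086]
tcp_rot: [-0.178, -3.115, -0.002]
wrist_force: [-28.5, -0.8, 19.4]
width: 0.151
grip_force: 63.3
```

Request:
move_arm(series=[0,0.4,0,0,0,0,0,0,0.4,0,0,0,0,0,2.5,0,0,0,0,0,0,2.5,0,0,0,0,0,0,2.5,0,0,-1,0,0,0])

```text
time: 10.22
tool_pos: [0.5654, -0.1549, 0.0195]
tcp_rot: [0.183, 3.136, 0.0]
wrist_force: [-0.2, -0.5, 0.4]
width: 0.296
grip_force: 0.0
```

Request:
move_arm(series=[2.5,0,0,-6,0,0,0,5,1,0,-6,0,0,0,8.5,3.5,0,-5,0,0,0,8.5,3.5,0,-5,0,0,0,8.5,3,0,-5,0,0,0])

```text
time: 10.85
tool_pos: [0.4549, -0.1419, 0.2922]
tcp_rot: [0.182, 3.134, -0.001]
wrist_force: [0.2, -0.0, 0.4]
width: 0.994
grip_force: 0.0
```

```bash
python3 -c "
from h import *
snap('wrist','w8');p=pose();print(p[1],p[3]);snap('top','t8')
a=cv2.imread('pics/w8.png')[150:350,170:490];b=cv2.imread('pics/t8.png')[160:290,200:400];
cv2.imwrite('pics/w8c.png',cv2.resize(a,None,fx=2.5,fy=2.5,interpolation=cv2.INTER_CUBIC))"
```

```text
[ 0.45524908 -0.14263293  0.30041478] 1.4544914642054023
```

View pics/w8c.png

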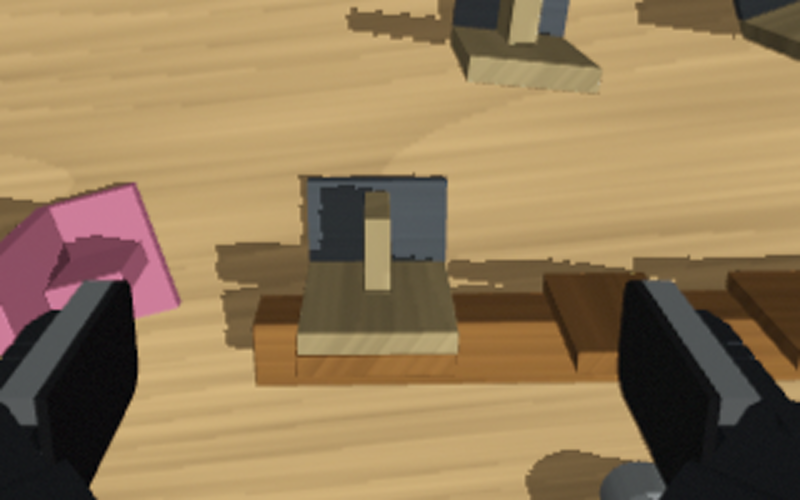

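```bash
cat > m2.py <<'E'
from h import *
np.set_printoptions(precision=4,suppress=True)
a=lambda X,Y:onz('w8',(170+X/2.5,150+Y/2.5),.09)
for n,l,r in(('cheek back',(297,355),(457,354)),('tab back',(296,377),(457,379)),('tabS front?',(578,350),(630,350))):
    l,r=a(*l),a(*r);print(n,l,r,'len',np.linalg.norm(r-l),'mid',(l+r)/2,'yaw',-np.arctan2(r[0]-l[0],r[1]-l[1]))
E
python3 m2.py
```

```text
cheek back [ 0.5977 -0.1987  0.09  ] [ 0.6063 -0.1197  0.09  ] len 0.07937853376872711 mid [ 0.602  -0.1592  0.09  ] yaw -0.1094051416899935
tab back [ 0.61  -0.201  0.09 ] [ 0.6205 -0.121   0.09  ] len 0.08063323052375312 mid [ 0.6152 -0.161   0.09  ] yaw -0.13069386411097614
tabS front? [ 0.611  -0.0601  0.09  ] [ 0.614  -0.0345  0.09  ] len 0.025736572057474653 mid [ 0.6125 -0.0473  0.09  ] yaw -0.11650428876176093
```

The medium cheek is flush and in line (back at (0.602,-0.159), spanning the same columns 297-457 as its tab). Next is the small cheek.

```bash
cat >> m2.py <<'E'
l,r=a(465,85),a(600,93);m=(l+r)/2;yw=-np.arctan2(r[0]-l[0],r[1]-l[1]);print('S',l,r,m,yw,np.linalg.norm(r-l))
g=m-.038*np.array([np.cos(yw),np.sin(yw),0]);print(g)
plan([(.4378,-.0646,.12,1.311),(.4378,-.0646,.009,1.311)],4.5)
E
python3 m2.py|tail -5
```

```text
S [ 0.4705 -0.104   0.09  ] [ 0.4812 -0.0441  0.09  ] [ 0.4758 -0.0741  0.09  ] -0.1774060340390619 0.06086975237018931
[ 0.4384 -0.0674  0.09  ]
at [ 0.4574 -0.1431  0.2982] yaw 1.454 F [ 0.9 -0.   0.1] w 0.997 gf 0.0 t 10.95
[4.5, 0.8, 1.9, 4.4, 0.0, 0.2, 2.0, 4.5, 0.8, 1.9, 4.5, 0.0, 0.2, 2.1, 4.5, 0.9, 1.8, 4.4, -0.1, 0.2, 2.0, 4.5, 0.9, 1.8, 4.5, 0.0, 0.2, 2.1, 4.5, 0.0, 0.0, 3.7, 0.0, 0.0, 0.0]
[4.5, 0.0, 0.0, 3.7, 0.0, 0.0, 0.0, 4.5, 0.0, 0.1, 3.7, 0.0, 0.0, 0.0]
```

Request:
move_arm(series=[4.5,0.8,1.9,4.4,0,0.2,1.6,4.5,0.8,1.9,4.5,0,0.2,1.6,4.5,0.9,1.7,4.4,-0.1,0.2,1.6,4.5,0.9,1.7,4.5,0,0.2,1.7,4.5,0,0,0,0,0,0])

```text
time: 11.58
tool_pos: [0.4288, -0.0639, 0.1082]
tcp_rot: [-0.354, -3.099, -0.005]
wrist_force: [0.6, -0.5, 0.6]
width: 0.525
grip_force: 0.0
```

```bash
cat > rib.py <<'E'
from h import *
import sys
np.set_printoptions(precision=4,suppress=True)
# edges of blue-grey foot: local frame check by min-area rect of foot mask near the gripper
f=sys.argv[1]; snap('wrist',f); im,*_=load(f); hsv=cv2.cvtColor(im,cv2.COLOR_RGB2HSV)
r,g,b=[im[...,i].astype(int) for i in range(3)]
m=((b>r+8)&(b>40)).astype(np.uint8); m[:, :200]=0; m[:,440:]=0; m[260:]=0
c=max(cv2.findContours(m,0,2)[0],key=cv2.contourArea); P=np.array([onz(f,q[0],.008)[:2] for q in c])
(cx,cy),wh,an=cv2.minAreaRect((P*1000).astype(np.float32)); print('foot',cx,cy,wh,an)
E
python3 rib.py w9; python3 -c "
from h import *
plan([(.438,-.066,.009,1.34)],4.5)"
```

```text
foot 437.8658752441406 -66.28765869140625 (58.328311920166016, 49.37200927734375) 77.37440490722656
at [ 0.4316 -0.065   0.1108] yaw 1.343 F [-0.2 -0.3  1.3] w 0.525 gf 0.0 t 11.625
[4.5, -0.3, 0.0, 3.4, 0.0, -0.3, 0.1, 4.5, -0.2, 0.0, 3.4, 0.0, -0.3, 0.0, 4.5, -0.3, 0.0, 3.4, 0.0, -0.4, 0.1]
```

Request:
move_arm(series=[4.5,-0.3,-0.1,3.4,0,-0.3,-0.2,4.5,-0.2,0,3.4,0,-0.3,-0.2,4.5,-0.2,0,3.4,0,-0.3,0,0,0,0,0,0,0,0,0,0,0,0,0,0,0])

```text
time: 12.25
tool_pos: [0.4408, -0.0685, 0.0119]
tcp_rot: [0.349, 3.117, 0.001]
wrist_force: [-0.8, -0.5, -2.8]
width: 0.148
grip_force: 60.1
```

Request:
move_arm(series=[0,0,0,0,0,0,0,0,0,0,0,0,0,0,0,0,0,-0.8,0,0,0,0,0,0,0,0,0,0])

```text
time: 12.75
tool_pos: [0.4385, -0.0677, 0.0181]
tcp_rot: [0.349, 3.119, 0.001]
wrist_force: [0.2, -0.4, -2.8]
width: 0.149
grip_force: 60.1
```

```bash
python3 -c "
from h import *
plan([(.6171-.0374-.017,-.0309+.0044+.002,.017,1.455)],0)"
```

```text
at [ 0.4385 -0.0677  0.0181] yaw 1.348 F [ 0.2 -0.4 -2.8] w 0.149 gf 60.1 t 12.75
[0.0, -3.7, 2.3, 0.0, 0.0, 0.1, -2.0, 0.0, -3.8, 2.2, 0.1, 0.0, 0.0, -2.1, 0.0, -3.9, 2.1, 0.0, 0.1, 0.1, -2.0]
```

Request:
move_arm(series=[0,-3.7,2.3,0,0,0,-2,0,-3.8,2.2,0,0,0,-2.1,0,-3.9,2.1,0,0,0,-2,0,0,0,0,0,0,0,0,0,0,0.8,0,0,0])

```text
time: 13.38
tool_pos: [0.5628, -0.0237, 0.0113]
tcp_rot: [0.183, 3.135, 0.002]
wrist_force: [-17.5, 2.9, 62.4]
width: 0.147
grip_force: 70.2
```

Request:
move_arm(series=[0,-0.5,0,0,0,0,0,0,-0.5,0,0,0,0,0,0,-0.4,0,0,0,0,0,0,0,0,0,0,0,0])

```text
time: 13.88
tool_pos: [0.573, -0.0255, 0.0114]
tcp_rot: [-0.184, -3.132, -0.002]
wrist_force: [-11.4, 2.5, 19.6]
width: 0.149
grip_force: 64.0
```

Request:
move_arm(series=[0,-0.3,0,-0.1,0,0,0,0,-0.3,0,0,0,0,0,0,0,0,0,0,0,0])

```text
time: 14.25
tool_pos: [0.5796, -0.0265, 0.0115]
tcp_rot: [-0.184, -3.134, -0.001]
wrist_force: [-7.4, 0.7, 10.8]
width: 0.15
grip_force: 62.9
```

Request:
move_arm(series=[0,-0.3,0,0,0,0,0,0,0,0,0,0,0,0])

```text
time: 14.5
tool_pos: [0.5794, -0.0265, 0.0114]
tcp_rot: [-0.183, -3.128, -0.002]
wrist_force: [-15.5, 2.4, 19.8]
width: 0.149
grip_force: 64.0
```

Request:
move_arm(series=[0,-0.3,0,0,0,0,0,0,0,0,0,0,0,0,0,0.6,0,0,0,0,0,2.5,0,0,0,0,0,0,2.5,0,0,0,0,0,0])

```text
time: 15.12
tool_pos: [0.5819, -0.0266, 0.0105]
tcp_rot: [0.184, 3.135, 0.001]
wrist_force: [-0.1, -0.0, -0.5]
width: 0.293
grip_force: 0.0
```

Request:
move_arm(series=[2.5,0,0,-2,0,0,0,2.5,0,0,-5,0,0,0,5,1,0,-6,0,0,0,8.5,3.5,0,-5,0,0,0,8.5,3.5,0,-5,0,0,0])

```text
time: 15.75
tool_pos: [0.5021, -0.0172, 0.2438]
tcp_rot: [0.183, 3.132, 0.001]
wrist_force: [0.4, 0.0, 0.4]
width: 0.912
grip_force: 0.0
```

Request:
move_arm(series=[8.5,3,2,-3,0,0,0,8.5,0,0,0,0,0,0])

```text
time: 16.0
tool_pos: [0.476, 0.0069, 0.2758]
tcp_rot: [0.18, 3.126, 0.002]
wrist_force: [0.4, -0.9, -0.2]
width: 0.998
grip_force: 0.0
```

```bash
python3 -c "
from h import *
snap('wrist','w10')
a=cv2.imread('pics/w10.png')[60:340,130:530]
cv2.imwrite('pics/w10c.png',cv2.resize(a,None,fx=2,fy=2,interpolation=cv2.INTER_CUBIC))
x,y=.4703-.0368,.1058-.0094
plan([(x,y,.12,1.821),(x,y,.009,1.821)],4.5)"
```

```text
at [0.4758 0.0064 0.2734] yaw 1.456 F [-0.1  0.3  0. ] w 1.0 gf 0.0 t 16.05
[4.5, 1.3, 2.1, 3.8, 0.0, 0.1, -5.2, 4.5, 1.1, 2.2, 3.8, 0.0, 0.1, -5.2, 4.5, 1.0, 2.3, 3.9, 0.0, 0.1, -5.3, 4.5, 0.7, 2.4, 3.8, 0.0, 0.1, -5.2, 4.5, 0.0, 0.0, 3.7, 0.0, 0.0, 0.0]
[4.5, 0.0, 0.0, 3.7, 0.0, 0.0, 0.0, 4.5, 0.0, 0.1, 3.7, 0.0, 0.0, 0.0]
```

View pics/w10c.png

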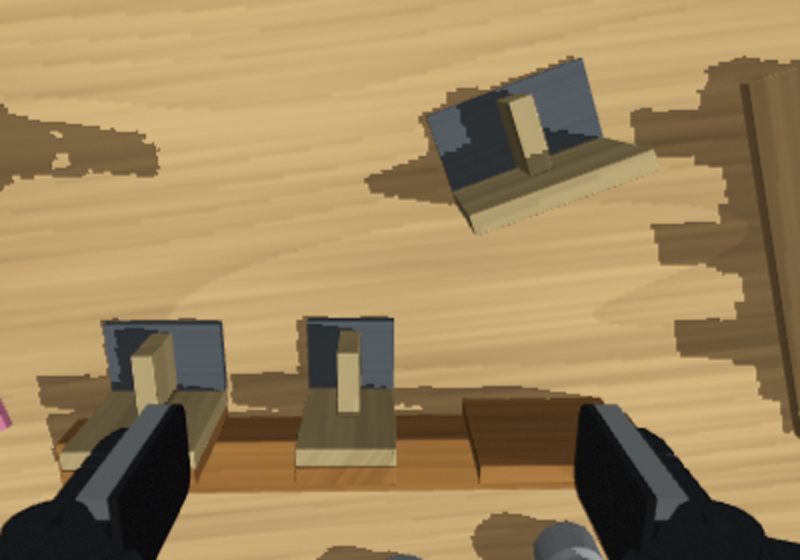

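The small cheek is flush on its tab (columns 296-396 for both). The large cheek is at (540,140). Next is the large one.

Request:
move_arm(series=[4.5,1.3,2.1,3.8,0,0.1,-5.2,4.5,1.1,2.2,3.8,0,0.1,-5.2,4.5,1,2.3,3.9,0,0.1,-5.2,4.5,0.7,2.4,3.8,0,0.1,-5.2,4.5,0,0,0,0,0,0])

```text
time: 16.68
tool_pos: [0.4276, 0.0957, 0.113]
tcp_rot: [0.387, -3.102, -0.0]
wrist_force: [0.6, 0.1, -0.4]
width: 0.526
grip_force: 0.0
```

```bash
python3 rib.py w11; python3 -c "
from h import *
plan([(.4335,.0964,.010,1.821)],4.5)"
```

```text
foot 429.4791259765625 116.8072509765625 (49.67788314819336, 55.72938537597656) 13.715105056762695
at [0.4302 0.0954 0.1154] yaw 1.818 F [ 0.5 -0.1  0.6] w 0.53 gf 0.0 t 16.725
[4.5, -0.2, 0.0, 3.5, 0.0, -0.2, -0.1, 4.5, -0.1, 0.0, 3.5, 0.0, -0.2, 0.0, 4.5, -0.1, 0.0, 3.5, 0.1, -0.2, -0.1]
```

Request:
move_arm(series=[4.5,-0.2,0,3.5,0,-0.2,0,4.5,-0.1,0,3.5,0,-0.2,0,4.5,-0.1,0,3.5,0,-0.2,0,0,0,0,0,0,0,0,0,0,0,0,0,0,0])

```text
time: 17.35
tool_pos: [0.4376, 0.0965, 0.0144]
tcp_rot: [-0.384, 3.11, 0.003]
wrist_force: [1.0, 0.7, -3.7]
width: 0.143
grip_force: 60.8
```

Request:
move_arm(series=[0,0,0,0,0,0,0,0,0,0,0,0,0,0,0,0,0,-0.8,0,0,0,0,0,0,0,0,0,0])

```text
time: 17.85
tool_pos: [0.4359, 0.097, 0.0213]
tcp_rot: [-0.386, 3.111, 0.003]
wrist_force: [0.6, -0.2, -3.3]
width: 0.146
grip_force: 60.9
```

```bash
python3 -c "
from h import *
plan([(.6322-.0374-.017,.0982+.0044+.002,.018,1.455)],0)"
```

```text
at [0.4359 0.097  0.0213] yaw 1.818 F [ 0.6 -0.2 -3.3] w 0.146 gf 60.9 t 17.85
[0.0, -4.6, -0.9, 0.1, 0.0, 0.1, 6.9, 0.0, -4.7, -0.3, 0.2, 0.1, 0.1, 6.9, 0.0, -4.8, 0.2, 0.1, 0.1, 0.2, 7.0]
```

Request:
move_arm(series=[0,-4.6,-0.9,0,0,0,6.9,0,-4.7,-0.3,0,0,0,6.9,0,-4.8,0.2,0,0,0.1,7,0,0,0,0,0,0,0,0,0,0.6,0,0,0])

```text
invalid input at $.series: expected a multiple of 7 numbers
```

Request:
move_arm(series=[0,-0.5,0,0.1,0,0,0,0,-0.5,0,0,0,0,0,0,-0.5,0,0,0,0,0,0,0,0,0,0,0,0])

```text
time: 18.35
tool_pos: [0.4508, 0.1007, 0.0197]
tcp_rot: [-0.386, 3.112, 0.003]
wrist_force: [0.4, -0.4, -4.2]
width: 0.149
grip_force: 60.9
```

```bash
python3 -c "
from h import *
plan([(.6322-.0374-.017,.0982+.0044+.002,.020,1.455)],0)"
```

```text
at [0.4508 0.1007 0.0197] yaw 1.817 F [ 0.4 -0.4 -4.2] w 0.149 gf 60.9 t 18.35
[0.0, -4.1, -0.9, 0.0, 0.0, 0.1, 6.9, 0.0, -4.2, -0.4, 0.0, 0.1, 0.1, 6.9, 0.0, -4.3, 0.1, 0.0, 0.0, 0.1, 7.0]
```

Request:
move_arm(series=[0,-4.1,-0.9,0,0,0,6.9,0,-4.2,-0.4,0,0,0,6.9,0,-4.3,0.1,0,0,0,7,0,0,0,0,0,0,0,0,0,0,0.5,0,0,0])

```text
time: 18.98
tool_pos: [0.5767, 0.1043, 0.0149]
tcp_rot: [0.182, 3.133, 0.004]
wrist_force: [-1.4, 1.2, -4.6]
width: 0.142
grip_force: 60.9
```

Request:
move_arm(series=[0,-0.5,0,0,0,0,0,0,-0.5,0,0,0,0,0,0,-0.5,0,0,0,0,0,0,0,0,0,0,0,0])

```text
time: 19.48
tool_pos: [0.5922, 0.1025, 0.0153]
tcp_rot: [0.183, 3.132, 0.005]
wrist_force: [-0.3, 0.0, -3.4]
width: 0.147
grip_force: 60.9
```

Request:
move_arm(series=[0,-0.3,0,0,0,0,0,0,0,0,0,0,0,0])

```text
time: 19.73
tool_pos: [0.5926, 0.1023, 0.0148]
tcp_rot: [-0.182, -3.136, -0.004]
wrist_force: [-7.3, 0.8, -0.8]
width: 0.147
grip_force: 61.4
```

Request:
move_arm(series=[0,0.1,0,0.2,0,0,0,0,0,0,0,0,0,0,0,-0.4,0,0,0,0,0,0,0,0,0,0,0,0])

```text
time: 20.23
tool_pos: [0.5925, 0.1025, 0.0142]
tcp_rot: [-0.181, -3.13, -0.004]
wrist_force: [-17.5, 2.2, 15.1]
width: 0.146
grip_force: 63.7
```

Request:
move_arm(series=[0,-0.3,0,0,0,0,0,0,0,0,0,0,0,0])

```text
time: 20.48
tool_pos: [0.5925, 0.1023, 0.0141]
tcp_rot: [-0.181, -3.124, -0.003]
wrist_force: [-27.0, 2.4, 22.4]
width: 0.146
grip_force: 64.7
```

Request:
move_arm(series=[0,0.9,0,0,0,0,0,0,0,0,0,0,0,0,2.5,0,0,0,0,0,0,2.5,0,0,0,0,0,0,2.5,0,0,-2,0,0,0])

```text
time: 21.1
tool_pos: [0.5909, 0.1022, 0.0324]
tcp_rot: [0.183, 3.135, 0.004]
wrist_force: [-0.6, -0.2, 0.1]
width: 0.295
grip_force: 0.0
```

Request:
move_arm(series=[2.5,0,0,-5,0,0,0,5,1,1,-6,0,0,0,8.5,4,3,-5,0,0,0,8.5,5,3,-6,0,0,0,8.5,4,3,-6,0,0,0])

```text
time: 21.72
tool_pos: [0.4854, 0.1982, 0.2833]
tcp_rot: [0.183, 3.129, 0.006]
wrist_force: [0.2, 0.7, -0.5]
width: 0.998
grip_force: 0.0
```

```bash
python3 -c "
from h import *
snap('wrist','w12')
plan([(.40,.20,.40,1.45)],8.5)"
```

```text
at [0.4856 0.2023 0.2915] yaw 1.456 F [-1.1  3.4  4.2] w 0.996 gf 0.0 t 21.775
[8.5, 2.8, -0.4, -3.7, 0.2, 0.3, 0.1, 8.5, 2.8, -0.4, -3.6, 0.2, 0.2, 0.1, 8.5, 2.8, -0.3, -3.6, 0.3, 0.3, 0.1]
```

All three cheeks are placed. Next I'll measure the clamps from above with the wrist camera from two places.

```bash
python3 -c "
from h import *
plan([(.617,.27,.39,1.75)],8.5)"
```

```text
at [0.4856 0.2023 0.2915] yaw 1.456 F [-1.1  3.4  4.2] w 0.996 gf 0.0 t 21.775
[8.5, -3.1, 2.1, -2.4, 0.1, 0.2, -4.2, 8.5, -3.2, 1.8, -2.4, 0.2, 0.2, -4.2, 8.5, -3.4, 1.6, -2.4, 0.1, 0.2, -4.2, 8.5, -3.5, 1.4, -2.5, 0.2, 0.3, -4.3]
```

Request:
move_arm(series=[8.5,-3.1,2.1,-2.4,0,0.2,-4.2,8.5,-3.2,1.8,-2.4,0.1,0.1,-4.2,8.5,-3.4,1.6,-2.4,0,0.1,-4.2,8.5,-3.5,1.4,-2.5,0.1,0.1,-4.3,8.5,0,0,0,0,0,0])

```text
time: 22.4
tool_pos: [0.622, 0.2669, 0.3803]
tcp_rot: [-0.28, 3.128, 0.001]
wrist_force: [-1.0, -0.2, -0.1]
width: 0.995
grip_force: 0.0
```

```bash
python3 -c "
from h import *
snap('wrist','w13');p=pose();print(p[1],p[3])"
```

```text
[0.62031294 0.26609365 0.37887714] 1.7488046947867892
```

Request:
move_arm(series=[8.5,0,4,0,0,0,0,8.5,0,4,0,0,0,0,8.5,0,0,0,0,0,0])

```text
time: 22.82
tool_pos: [0.603, 0.3462, 0.3768]
tcp_rot: [0.283, -3.124, 0.001]
wrist_force: [-0.4, -0.5, -0.6]
width: 0.993
grip_force: 0.0
```

```bash
python3 - <<'E'
from h import *
np.set_printoptions(precision=4,suppress=True)
snap('wrist','w14');p=pose();print(p[1],p[3])
for f in('w13','w14'):
    im=load(f)[0]; m=(im.max(2)<62).astype(np.uint8); m[250:]=0
    n,l,st,c=cv2.connectedComponentsWithStats(m)
    for i in range(1,n):
        if st[i][4]>60: print(f,st[i],c[i])
a=cv2.imread('pics/w13.png')[0:260,150:550];b=cv2.imread('pics/w14.png')[0:260,150:550]
cv2.imwrite('pics/clc.png',np.hstack([cv2.resize(a,None,fx=1,fy=1.),b]))
E
```

```text
[0.6035 0.3448 0.3769] 1.7507967699997615
w13 [341  20  21  43 666] [350.7598  42.5541]
w13 [368  20  26  41 785] [380.9108  39.7006]
w13 [ 611   30   29  109 2572] [626.3841  83.7854]
w13 [ 21  39  59  51 491] [57.3218 55.8452]
w13 [ 576   43   33  106 2444] [592.3498  95.8044]
w13 [118  68  37  12 153] [132.7647  73.5621]
w13 [125  77  13  14 118] [130.678   83.3305]
w13 [29 78 40 10 86] [46.6047 81.4767]
w13 [151  80   9  34  61] [155.7705  98.623 ]
w13 [186  93  32  33 345] [201.771  109.9913]
w13 [341  93  20  33 473] [350.3552 109.8689]
w13 [367  97  24  26 577] [379.1681 109.4645]
w13 [341 151  19  37 487] [349.7228 166.6715]
w13 [365 151  24  35 570] [377.1649 168.1281]
w14 [ 591   24   33  110 2602] [607.1188  78.9447]
w14 [269  26  25  42 765] [280.651   46.3895]
w14 [299  26  21  41 652] [309.8635  46.796 ]
w14 [ 556   37   34  107 2437] [572.7862  90.3114]
w14 [ 522   49   35  105 2253] [538.976  101.4869]
w14 [ 0 53 20  9 89] [ 7.6067 57.5281]
w14 [ 21  60   5  34 131] [22.8702 76.5802]
w14 [63 73 19  8 67] [69.2687 76.7463]
w14 [98 83  9 35 96] [102.8854 101.625 ]
w14 [133  98  34  32 249] [147.9558 113.0161]
w14 [274 103  22  28 547] [283.9653 115.6124]
w14 [301 103  20  26 445] [311.2202 115.0247]
w14 [158 133  28   8  62] [171.371  136.0968]
w14 [600 135   6  17  68] [602.2206 143.1618]
w14 [277 156  21  36 554] [286.7852 173.5433]
w14 [303 156  19  35 490] [313.0714 172.0612]
```

```bash
python3 - <<'E'
from h import *
np.set_printoptions(precision=4,suppress=True)
C={'near':[(341,394,40),(269,320,46)],'mid':[(341,391,110),(274,321,115.5)],'far':[(341,389,168),(277,322,173)]}
mids=[]
for k,v in C.items():
    L=[tri(('w13',(v[0][0],v[0][2])),('w14',(v[1][0],v[1][2]))),tri(('w13',(v[0][1],v[0][2])),('w14',(v[1][1],v[1][2])))]
    Z=[[onz(f,(u,q[2]),.158) for u in q[:2]] for f,q in zip(('w13','w14'),v)]
    print(k,'tri',*L,'span',[np.linalg.norm(z[1]-z[0]) for z in Z],'mid',[(z[0]+z[1])/2 for z in Z]); mids.append(sum((z[0]+z[1])/2 for z in Z)/2)
print('yaw rail', np.arctan2(*(mids[2]-mids[0])[1::-1]),np.linalg.norm(mids[1]-mids[0]),np.linalg.norm(mids[2]-mids[1]))
# x extents of handle tops: rows
for f,b in(('w13',[(350,20,63),(350,93,126),(350,151,188)]),('w14',[(310,26,67),(311,103,131),(311,156,192)])):
    for u,t,bo in b: print(f,onz(f,(u,t),.158),onz(f,(u,bo),.158), 'at .11',onz(f,(u,t),.11))
im=load('w13')[0];m=(im.max(2)<62).astype(np.uint8)
for box in((341,20,21,43),(368,20,26,41),(341,93,20,33),(367,97,24,26),(341,151,19,37),(365,151,24,35)):
    x,y,w,h=box;s=m[y:y+h,x:x+w]; c=cv2.findContours(s,0,2)[0]; c=max(c,key=cv2.contourArea); P=np.array([onz('w13',(q[0][0]+x,q[0][1]+y),.150)[:2]*1000 for q in c],np.float32); print(cv2.minAreaRect(P))
E
```

```text
near tri [0.4765 0.2641 0.1296] [0.4681 0.3209 0.141 ] span [np.float64(0.05549857674269067), np.float64(0.05329689969901596)] mid [array([0.4765, 0.2907, 0.158 ]), array([0.4757, 0.2952, 0.158 ])]
mid tri [0.5506 0.2793 0.1222] [0.5402 0.3352 0.1407] span [np.float64(0.055432943635520475), np.float64(0.05192933052715809)] mid [array([0.5456, 0.3044, 0.158 ]), array([0.5444, 0.3095, 0.158 ])]
far tri [0.62   0.293  0.1226] [0.6062 0.3484 0.1423] span [np.float64(0.05593849112432231), np.float64(0.05219229217651056)] mid [array([0.6093, 0.3173, 0.158 ]), array([0.6075, 0.3221, 0.158 ])]
yaw rail 0.19909736214707732 0.07029992905012407 0.06468626809358835
w13 [0.4614 0.2689 0.158 ] [0.5015 0.2772 0.158 ] at .11 [0.4503 0.2708 0.11  ]
w13 [0.5312 0.2833 0.158 ] [0.5656 0.2904 0.158 ] at .11 [0.5289 0.287  0.11  ]
w13 [0.593  0.2961 0.158 ] [0.6358 0.3049 0.158 ] at .11 [0.5985 0.3014 0.11  ]
w14 [0.4543 0.308  0.158 ] [0.4929 0.3146 0.158 ] at .11 [0.4445 0.3048 0.11  ]
w14 [0.5287 0.3219 0.158 ] [0.5582 0.327  0.158 ] at .11 [0.5283 0.3205 0.11  ]
w14 [0.5857 0.3318 0.158 ] [0.6275 0.3391 0.158 ] at .11 [0.5926 0.3316 0.11  ]
((479.2897033691406, 274.4718933105469), (40.90462875366211, 21.58258628845215), 11.210046768188477)
((472.888671875, 305.1324157714844), (37.940582275390625, 26.930233001708984), 13.806863784790039)
((547.7617797851562, 288.06561279296875), (34.729698181152344, 21.628530502319336), 11.210026741027832)
((542.8241577148438, 319.44586181640625), (27.67331314086914, 26.254562377929688), 12.509676933288574)
((615.12646484375, 301.3544616699219), (43.49802780151367, 21.50690460205078), 11.210029602050781)
((608.3290405273438, 332.29510498046875), (40.614036560058594, 27.501575469970703), 9.210723876953125)
```

View pics/clc.png

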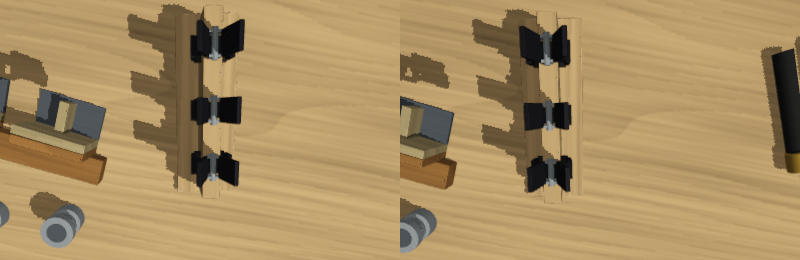

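The composite shows three clamps (left view (215,38), (216,110), (216,168)) sitting centrally across the rail board, handles open to each side.

```bash
python3 - <<'E'
from h import *
np.set_printoptions(precision=4,suppress=True)
M=[]
for k,a,b in(('near',(394,40),(269,46)),('mid',(391.5,110),(273.5,115.5)),('far',(389.5,168),(276.5,173))):
    r=onz('w13',a,.158);l=onz('w14',b,.158);print(k,l,r,np.linalg.norm(r[:2]-l[:2]),(l+r)/2)
for a,b in((('w13',(353.5,197)),('w13',(369.5,197))),(('w14',(294,202)),('w14',(311,202))),(('w14',(288,10)),('w14',(306,10)))):
    p,q=onz(*a,.09),onz(*b,.09);print('rail',p,q,np.linalg.norm(p-q),(p+q)/2)
for f,c in(('w13',[(363,40),(361,108),(363,170)]),('w14',[(297,47),(299,114),(301,176)])):
    print('pin',f,[onz(f,q,.11) for q in c])
for c in [((363,40),(297,47)),((361,108),(299,114)),((363,170),(301,176))]: print('pin tri',tri(('w13',c[0]),('w14',c[1])))
for n,r in(('near top',(392,20)),('mid top',(390,97)),('mid bot',(390,123)),('far bot',(387,186))): print(n,onz('w13',r,.158))
E
```

```text
near [0.4805 0.269  0.158 ] [0.4715 0.318  0.158 ] 0.049824624472245206 [0.476  0.2935 0.158 ]
mid [0.5491 0.2834 0.158 ] [0.5406 0.3322 0.158 ] 0.049526480045485766 [0.5449 0.3078 0.158 ]
far [0.6123 0.2958 0.158 ] [0.6042 0.3454 0.158 ] 0.05018696909849744 [0.6083 0.3206 0.158 ]
rail [0.6631 0.3215 0.09  ] [0.6591 0.3437 0.09  ] 0.02254030272226488 [0.6611 0.3326 0.09  ]
rail [0.6633 0.3191 0.09  ] [0.659  0.3426 0.09  ] 0.023850990159933645 [0.6611 0.3309 0.09  ]
rail [0.4282 0.2745 0.09  ] [0.4243 0.2958 0.09  ] 0.021578321049971986 [0.4262 0.2851 0.09  ]
pin w13 [array([0.4682, 0.2901, 0.11  ]), array([0.5439, 0.3041, 0.11  ]), array([0.6198, 0.3232, 0.11  ])]
pin w14 [array([0.4692, 0.2935, 0.11  ]), array([0.5439, 0.308 , 0.11  ]), array([0.6207, 0.3232, 0.11  ])]
pin tri [0.4659 0.2917 0.0933]
pin tri [0.5441 0.3067 0.0887]
pin tri [0.6201 0.3232 0.111 ]
near top [0.4537 0.3115 0.158 ]
mid top [0.5275 0.3273 0.158 ]
mid bot [0.5545 0.3339 0.158 ]
far bot [0.6257 0.3475 0.158 ]
```

The handle span measures 50 mm (as specified), and the rail yaw is 0.196 rad. The clamps are at about (0.471,0.293), (0.545,0.308) and (0.618,0.322). I'll take the far clamp for the large cheek.

```bash
python3 -c "
from h import *
plan([(.6184,.3222,.22,1.767),(.6184,.3222,.10,1.767)],7.5)"
```

```text
at [0.6035 0.3448 0.3769] yaw 1.751 F [ 0.  -0.8  0.3] w 0.996 gf 0.0 t 22.875
[7.5, -0.3, -0.6, 3.9, 0.0, -0.1, -0.2, 7.5, -0.3, -0.6, 3.9, 0.0, -0.1, -0.2, 7.5, -0.2, -0.6, 3.9, 0.0, 0.0, -0.3, 7.5, -0.3, -0.7, 4.0, -0.1, -0.1, -0.2, 7.5, 0.0, 0.0, 4.0, 0.0, 0.0, 0.0]
[7.5, 0.0, 0.0, 4.0, 0.0, 0.0, 0.0, 7.5, 0.0, 0.0, 4.0, 0.0, 0.0, 0.0]
```

Request:
move_arm(series=[7.5,-0.3,-0.6,3.9,0,0,-0.2,7.5,-0.3,-0.6,3.9,0,-0.1,-0.2,7.5,-0.2,-0.6,3.9,0,0,-0.3,7.5,-0.3,-0.7,4,0,-0.1,-0.2,7.5,0,0,4,0,0,0], grip_force=36)

```text
time: 23.5
tool_pos: [0.6199, 0.3194, 0.1795]
tcp_rot: [-0.301, 3.127, -0.002]
wrist_force: [-0.1, 0.6, 0.0]
width: 0.876
grip_force: 0.0
```

```bash
python3 -c "
from h import *
plan([(.6184,.3222,.10,1.767)],7.5,dig=2)"
```

```text
at [0.6199 0.3194 0.1795] yaw 1.763 F [-0.1  0.6  0. ] w 0.876 gf 0.0 t 23.5
[7.5, 0.05, 0.16, 3.98, 0.0, 0.0, -0.1, 7.5, 0.05, 0.16, 3.97, -0.1, 0.0, -0.1]
```

Request:
move_arm(series=[7.5,0,0.1,4,0,0,0,7.5,0,0,3.9,0,0,0,7.5,0,0,0,0,0,0,0,0,0,0,0,0,0,0,0,0,0,0,0,0])

```text
time: 24.12
tool_pos: [0.6231, 0.3241, 0.1071]
tcp_rot: [-0.303, 3.119, 0.004]
wrist_force: [-1.6, -0.1, 16.5]
width: 0.464
grip_force: 12.1
```

Request:
move_arm(series=[0,0,0,0,0,0,0,0,0,0,0,0,0,0,0,0,0,0,0,0,0], grip_force=36)

```text
time: 24.5
tool_pos: [0.6249, 0.3248, 0.1102]
tcp_rot: [-0.304, 3.114, 0.006]
wrist_force: [-0.9, -1.1, 14.2]
width: 0.267
grip_force: 39.5
```

The handles are squeezed fully (22.8 mm read, about 24 mm actual), so I'll lift.

Request:
move_arm(series=[0,0,0,-1,0,0,0,0,0,0,-2,0,0,0,0,0,0,-4,0,0,0,0,0,0,-4,0,0,0,0,0,0,-4,0,0,0])

```text
time: 25.12
tool_pos: [0.6197, 0.3229, 0.254]
tcp_rot: [-0.305, 3.126, 0.0]
wrist_force: [0.8, 0.8, -1.6]
width: 0.269
grip_force: 37.9
```

```bash
python3 - <<'E'
from h import *
s,p,T,y=pose()
snap('wrist','w15'); im=load('w15')[0]
plan([(.6312,.0982,.23,-.116)],0)
# black rows near centre between fingers and brightness profile, grey pin
print([int(im[r,320].max()) for r in range(180,400,6)])
E
```

```text
at [0.6225 0.3242 0.2616] yaw 1.765 F [2.3 1.4 2.6] w 0.266 gf 37.9 t 25.175
[0.0, 0.3, -1.9, 0.3, 0.1, 0.0, 9.0, 0.0, 0.0, -1.9, 0.3, 0.1, 0.0, 9.0, 0.0, -0.3, -1.9, 0.3, 0.1, 0.0, 9.0, 0.0, -0.6, -1.8, 0.3, 0.1, 0.0, 9.0, 0.0, -0.8, -1.7, 0.2, 0.1, 0.0, 9.0]
[0.0, -1.1, -1.5, 0.3, 0.1, 0.1, 9.0, 0.0, -1.3, -1.3, 0.3, 0.0, 0.1, 9.0, 0.0, -1.5, -1.1, 0.2, 0.0, 0.0, 9.0, 0.0, -1.7, -0.8, 0.2, 0.1, 0.1, 8.9, 0.0, -1.8, -0.6, 0.3, 0.0, 0.0, 9.0]
[0.0, -1.9, -0.3, 0.2, 0.1, 0.1, 8.9, 0.0, -1.8, 0.0, 0.3, 0.0, 0.0, 9.0]
[218, 218, 217, 216, 96, 96, 97, 97, 97, 97, 97, 98, 96, 97, 173, 203, 214, 216, 219, 204, 216, 208, 219, 137, 128, 127, 120, 135, 200, 213, 208, 218, 27, 28, 30, 30, 28]
```

Request:
move_arm(series=[0,0.3,-1.9,0.2,0,0,9,0,0,-1.9,0.2,0,0,9,0,-0.3,-1.9,0.2,0,0,9,0,-0.6,-1.8,0.2,0,0,9,0,-0.8,-1.7,0.2,0,0,9])

```text
time: 25.8
tool_pos: [0.6229, 0.2271, 0.2421]
tcp_rot: [0.923, 3.002, 0.0]
wrist_force: [-0.3, 0.4, -1.2]
width: 0.268
grip_force: 37.8
```

Request:
move_arm(series=[0,-1.1,-1.5,0.2,0,0,9,0,-1.3,-1.3,0.2,0,0,9,0,-1.5,-1.1,0.2,0,0,9,0,-1.7,-0.8,0.2,0,0,9,0,-1.8,-0.6,0.2,0,0,9])

```text
time: 26.42
tool_pos: [0.6269, 0.1339, 0.2322]
tcp_rot: [2.001, 2.421, 0.001]
wrist_force: [0.1, 0.7, -1.0]
width: 0.266
grip_force: 37.8
```

Request:
move_arm(series=[0,-1.9,-0.3,0.2,0,0,9,0,-1.8,0,0.2,0,0,9,0,0,0,0,0,0,0])

```text
time: 26.8
tool_pos: [0.6282, 0.0962, 0.2279]
tcp_rot: [2.35, 2.084, -0.0]
wrist_force: [-0.7, -0.1, -2.0]
width: 0.266
grip_force: 37.8
```

```bash
python3 - <<'E'
from h import *
np.set_printoptions(precision=4,suppress=True)
s,p,T,y=pose(); print(s['q'])
plan([(.6312,.0982,.165,-.116)],0,dig=2)
snap('wrist','w16'); snap('top','t16'); snap('scene','s16')
# check cheek L and tab top edge in w16: profile of columns
im=load('w16')[0]
for pt in((.6312,.0982,.09),(.6312-.012,.0982+.001,.09),(.6312+.012,.097,.09)): print(proj('w16',pt))
E
```

```text
[ 0.113   0.1819  1.6779 -0.0003  1.2816  0.2331]
at [0.6282 0.0962 0.2279] yaw -0.12 F [-0.7 -0.1 -2. ] w 0.266 gf 37.8 t 26.8
[0.0, 0.12, 0.14, 3.15, 0.0, 0.0, -0.1, 0.0, 0.11, 0.14, 3.14, 0.0, 0.0, -0.1]
[323.8872 185.9955]
[310.8539 186.4759]
[336.9542 185.7243]
```

```bash
python3 - <<'E'
from h import *
np.set_printoptions(precision=1,suppress=True)
im=load('w16')[0]
for yy in(.135,.125,.115):
    x0=.6312+(yy-.0982)*.116; q=proj('w16',(x0,yy,.09)); v=int(round(q[1])); print('joint',q, [proj('w16',(x0+d,yy,.09))[0] for d in(-.012,.012)])
    print([(u,*[int(c) for c in im[v,u]]) for u in range(int(q[0])-22,int(q[0])+24,2)])
E
```

```text
joint [323.8 145.5] [np.float64(310.42109615627186), np.float64(337.1774237412819)]
[(301, 84, 92, 96), (303, 86, 92, 97), (305, 84, 91, 96), (307, 171, 154, 110), (309, 185, 166, 120), (311, 189, 171, 123), (313, 190, 172, 125), (315, 189, 172, 123), (317, 188, 171, 123), (319, 143, 128, 89), (321, 155, 109, 58), (323, 160, 113, 59), (325, 163, 116, 60), (327, 164, 118, 61), (329, 165, 118, 61), (331, 165, 117, 62), (333, 137, 95, 50), (335, 157, 112, 59), (337, 160, 114, 59), (339, 157, 110, 56), (341, 161, 115, 60), (343, 167, 118, 63), (345, 165, 118, 61)]
joint [323.8 156.8] [np.float64(310.58071252286396), np.float64(337.07653601402615)]
[(301, 86, 92, 96), (303, 84, 91, 96), (305, 53, 58, 62), (307, 168, 151, 108), (309, 183, 166, 120), (311, 187, 171, 123), (313, 189, 171, 124), (315, 189, 171, 123), (317, 187, 169, 122), (319, 145, 130, 90), (321, 150, 107, 56), (323, 160, 114, 58), (325, 163, 116, 59), (327, 164, 116, 61), (329, 165, 118, 62), (331, 164, 117, 62), (333, 136, 95, 50), (335, 157, 110, 56), (337, 159, 113, 59), (339, 156, 110, 57), (341, 160, 114, 58), (343, 165, 118, 61), (345, 165, 117, 60)]
joint [323.8 167.9] [np.float64(310.73725401619214), np.float64(336.97759713387046)]
[(301, 126, 113, 77), (303, 126, 112, 77), (305, 67, 59, 40), (307, 163, 146, 104), (309, 175, 158, 113), (311, 177, 159, 114), (313, 186, 169, 123), (315, 188, 170, 123), (317, 186, 168, 121), (319, 161, 144, 101), (321, 146, 103, 53), (323, 159, 113, 57), (325, 162, 116, 60), (327, 164, 117, 61), (329, 164, 117, 61), (331, 164, 117, 62), (333, 138, 96, 50), (335, 156, 109, 58), (337, 157, 110, 57), (339, 155, 109, 57), (341, 158, 112, 59), (343, 163, 116, 61), (345, 164, 116, 61)]
```

In the wrist view the cheek strip (u 306-319) and tab strip (u 320-333) are flush, and the joint lies under the tool centre (u 320). I'll go straight down.

Request:
move_arm(series=[0,0,0,4,0,0,0,0,0,0,4,0,0,0,0,0,0,2.5,0,0,0,0,0,0,0,0,0,0])

```text
time: 27.45
tool_pos: [0.6259, 0.0979, 0.1197]
tcp_rot: [-2.346, -2.085, 0.007]
wrist_force: [-0.5, 0.2, -0.9]
width: 0.268
grip_force: 37.9
```

Request:
move_arm(series=[0,0,0,0.5,0,0,0,0,0,0,0.4,0,0,0,0,0,0,0,0,0,0])

```text
time: 27.82
tool_pos: [0.6287, 0.0973, 0.1142]
tcp_rot: [2.35, 2.084, 0.001]
wrist_force: [-0.2, -0.2, -1.0]
width: 0.266
grip_force: 37.9
```

Request:
move_arm(series=[0,0,0,0.4,0,0,0,0,0,0,0,0,0,0])

```text
time: 28.08
tool_pos: [0.629, 0.0973, 0.1103]
tcp_rot: [2.35, 2.083, 0.002]
wrist_force: [-0.4, -0.2, 1.2]
width: 0.27
grip_force: 38.1
```

Request:
move_arm(series=[0,0,0,0.4,0,0,0,0,0,0,0,0,0,0])

```text
time: 28.32
tool_pos: [0.6293, 0.0974, 0.1101]
tcp_rot: [2.349, 2.083, 0.003]
wrist_force: [-7.3, 0.1, 18.3]
width: 0.263
grip_force: 40.3
```

Request:
move_arm(series=[0,0,0,0.3,0,0,0,0,0,0,0,0,0,0])

```text
time: 28.58
tool_pos: [0.6295, 0.0974, 0.1099]
tcp_rot: [2.349, 2.083, 0.004]
wrist_force: [-13.6, -0.6, 30.9]
width: 0.268
grip_force: 42.1
```

Seated at TCP 0.110. I'll ease the preload, open and lift off.

Request:
move_arm(series=[0,0,0,-0.4,0,0,0,7.5,0,0,0,0,0,0,7.5,0,0,0,0,0,0,7.5,0,0,0,0,0,0,7.5,0,0,-2,0,0,0])

```text
time: 29.2
tool_pos: [0.6262, 0.097, 0.1244]
tcp_rot: [-2.348, -2.082, 0.007]
wrist_force: [0.4, -0.4, -1.0]
width: 0.873
grip_force: 0.0
```

Request:
move_arm(series=[7.5,0,0,-5,0,0,0,7.5,0,0,-5,0,0,0,7.5,0,0,-3,0,0,0,7.5,0,0,0,0,0,0])

```text
time: 29.7
tool_pos: [0.6308, 0.0975, 0.2622]
tcp_rot: [2.347, 2.081, 0.011]
wrist_force: [0.5, -0.0, -0.2]
width: 0.877
grip_force: 0.0
```

```bash
cat > clampchk.py <<'E'
from h import *
import sys
np.set_printoptions(precision=4,suppress=True)
f=sys.argv[1]; snap('wrist',f); im=load(f)[0]; m=(im.max(2)<62).astype(np.uint8); m[260:]=0
n,l,st,c=cv2.connectedComponentsWithStats(m)
for i in range(1,n):
    if st[i][4]>150:
        x,y,w,h,a=st[i]; print(st[i],onz(f,(x,y+h/2),.158),onz(f,(x+w,y+h/2),.158))
E
python3 clampchk.py w17; python3 -c "
from h import *
plan([(.5448,.3075,.23,1.767),(.5448,.3075,.18,1.767)],7.5)"
```

```text
[  76    0   84   29 1352] [0.4762 0.2525 0.158 ] [0.5349 0.2455 0.158 ]
[ 270  152   43   60 1332] [0.5922 0.1164 0.158 ] [0.6269 0.1121 0.158 ]
[ 321  153   26   57 1097] [0.6335 0.1117 0.158 ] [0.6545 0.1091 0.158 ]
at [0.6294 0.0974 0.2593] yaw -0.12 F [ 0.3  0.4 -0.7] w 0.878 gf 0.0 t 29.75
[7.5, 1.7, -0.9, 0.2, 0.0, 0.0, -9.0, 7.5, 1.8, -0.6, 0.2, 0.0, 0.0, -9.0, 7.5, 1.8, -0.4, 0.2, 0.0, 0.0, -9.0, 7.5, 1.9, -0.1, 0.3, 0.0, 0.0, -9.0, 7.5, 1.9, 0.2, 0.2, 0.0, 0.0, -9.0]
[7.5, 1.8, 0.5, 0.3, 0.0, 0.0, -9.0, 7.5, 1.7, 0.8, 0.2, 0.0, 0.0, -9.0, 7.5, 1.6, 1.1, 0.3, 0.0, 0.1, -9.0, 7.5, 1.4, 1.3, 0.3, 0.0, 0.0, -9.0, 7.5, 1.1, 1.5, 0.2, 0.0, 0.1, -9.0]
[7.5, 0.9, 1.6, 0.3, 0.0, 0.0, -9.1, 7.5, 0.6, 1.8, 0.2, 0.1, 0.1, -9.0, 7.5, 0.0, 0.0, 2.5, 0.0, 0.0, 0.0, 7.5, 0.0, 0.0, 2.5, 0.0, 0.0, 0.0]
```

Clamp 1 is sitting on the large joint. Next, the middle clamp.

Request:
move_arm(series=[7.5,1.7,-0.9,0.2,0,0,-9,7.5,1.8,-0.6,0.2,0,0,-9,7.5,1.8,-0.4,0.2,0,0,-9,7.5,1.9,-0.1,0.3,0,0,-9,7.5,1.9,0.2,0.2,0,0,-9])

```text
time: 30.38
tool_pos: [0.5907, 0.1851, 0.243]
tcp_rot: [-1.366, -2.826, 0.004]
wrist_force: [0.7, -0.3, -0.6]
width: 0.878
grip_force: 0.0
```

Request:
move_arm(series=[7.5,1.8,0.5,0.3,0,0,-9,7.5,1.7,0.8,0.2,0,0,-9,7.5,1.6,1.1,0.3,0,0,-9,7.5,1.4,1.3,0.3,0,0,-9,7.5,1.1,1.5,0.2,0,0,-9])

```text
time: 31.0
tool_pos: [0.5556, 0.2728, 0.23]
tcp_rot: [-0.18, -3.133, 0.003]
wrist_force: [-0.8, -0.0, -0.7]
width: 0.883
grip_force: 0.0
```

Request:
move_arm(series=[7.5,0.9,1.6,0.3,0,0,-9,7.5,0.6,1.8,0.2,0,0,-9,7.5,0,0,0,0,0,0,7.5,0,0,0,0,0,0])

```text
time: 31.5
tool_pos: [0.5432, 0.3067, 0.2264]
tcp_rot: [0.301, -3.126, 0.002]
wrist_force: [0.9, -0.1, 0.1]
width: 0.875
grip_force: 0.0
```

```bash
python3 clampchk.py w18; python3 -c "
from h import *
plan([(.5448,.3075,.18,1.767),(.5448,.3075,.105,1.767)],7.5,dig=2)"
```

```text
[ 283   82   34   47 1324] [0.4755 0.2683 0.158 ] [0.4713 0.2904 0.158 ]
[ 326   82   33   46 1290] [0.4698 0.2961 0.158 ] [0.4657 0.3175 0.158 ]
[ 618   97   22  134 2458] [0.4698 0.5024 0.158 ] [0.4669 0.5173 0.158 ]
[  4 117  56  67 338] [0.5412 0.0848 0.158 ] [0.5338 0.1226 0.158 ]
[  0 118  29  13 159] [0.5237 0.0835 0.158 ] [0.52   0.1027 0.158 ]
[ 96 153  45  39 590] [0.5447 0.1469 0.158 ] [0.5388 0.1778 0.158 ]
[ 287  170   31   63 1343] [0.5402 0.2815 0.158 ] [0.5359 0.3034 0.158 ]
[ 326  170   30   62 1310] [0.5345 0.3089 0.158 ] [0.5304 0.3301 0.158 ]
[  17  201  119   59 3002] [0.6    0.0896 0.158 ] [0.5833 0.1758 0.158 ]
at [0.5435 0.3067 0.2267] yaw 1.763 F [ 0.4 -0.  -0.6] w 0.876 gf 0.0 t 31.55
[7.5, -0.15, 0.06, 4.67, -0.1, -0.1, -0.2, 7.5, 0.0, 0.0, 3.75, 0.0, 0.0, 0.0, 7.5, 0.0, -0.01, 3.75, 0.0, 0.0, 0.0]
```

Request:
move_arm(series=[7.5,-0.2,0.1,4.6,0,0,-0.2,7.5,0,0,3.8,0,0,0,7.5,0,0,3.7,0,0,0,7.5,0,0,0,0,0,0,0,0,0,0,0,0,0])

```text
time: 32.17
tool_pos: [0.5464, 0.3088, 0.1079]
tcp_rot: [-0.308, 3.125, 0.001]
wrist_force: [0.7, 1.0, 0.1]
width: 0.684
grip_force: 0.0
```

Request:
move_arm(series=[0,0,0,0,0,0,0,0,0,0,0,0,0,0,0,0,0,0,0,0,0,0,0,0,0,0,0,0], grip_force=36)

```text
time: 32.67
tool_pos: [0.5501, 0.3109, 0.1142]
tcp_rot: [-0.309, 3.115, 0.006]
wrist_force: [-1.3, -0.5, 14.3]
width: 0.271
grip_force: 39.4
```

Request:
move_arm(series=[0,0,0,-1,0,0,0,0,0,0,-2,0,0,0,0,0,0,-4,0,0,0,0,0,0,-4,0,0,0,0,0,0,-2,0,0,0])

```text
time: 33.3
tool_pos: [0.5466, 0.3096, 0.2406]
tcp_rot: [-0.31, 3.121, 0.003]
wrist_force: [0.1, 0.7, -1.8]
width: 0.264
grip_force: 37.6
```

```bash
python3 -c "
from h import *
plan([(.6145,-.0309,.23,-.116)],0)"
```

```text
at [0.5466 0.3096 0.2406] yaw 1.769 F [ 0.1  0.7 -1.8] w 0.264 gf 37.6 t 33.3
[0.0, 0.0, -2.9, 0.1, 0.0, 0.0, 9.0, 0.0, -0.4, -2.9, 0.1, 0.0, 0.0, 9.0, 0.0, -0.9, -2.7, 0.1, 0.0, 0.0, 9.0, 0.0, -1.3, -2.6, 0.1, 0.0, 0.0, 9.0, 0.0, -1.7, -2.3, 0.1, 0.0, 0.0, 9.0]
[0.0, -2.0, -2.0, 0.1, 0.0, 0.0, 9.0, 0.0, -2.4, -1.7, 0.1, 0.1, 0.0, 9.0, 0.0, -2.6, -1.3, 0.1, 0.0, 0.0, 9.0, 0.0, -2.8, -0.9, 0.1, 0.1, 0.0, 9.0, 0.0, -2.8, -0.5, 0.0, 0.0, 0.0, 9.0]
[0.0, -2.9, 0.0, 0.1, 0.1, 0.0, 9.0, 0.0, -2.9, 0.4, 0.0, 0.0, 0.0, 9.0]
```

Request:
move_arm(series=[0,0,-2.9,0,0,0,9,0,-0.4,-2.9,0,0,0,9,0,-0.9,-2.7,0,0,0,9,0,-1.3,-2.6,0,0,0,9,0,-1.7,-2.3,0,0,0,9])

```text
time: 33.92
tool_pos: [0.5729, 0.1662, 0.236]
tcp_rot: [-0.917, -3.004, 0.001]
wrist_force: [0.4, -0.0, -0.9]
width: 0.27
grip_force: 37.6
```

Request:
move_arm(series=[0,-2,-2,0,0,0,9,0,-2.4,-1.7,0,0,0,9,0,-2.6,-1.3,0,0,0,9,0,-2.8,-0.9,0,0,0,9,0,-2.8,-0.5,0,0,0,9])

```text
time: 34.55
tool_pos: [0.6014, 0.0245, 0.236]
tcp_rot: [-1.997, -2.424, 0.001]
wrist_force: [-0.4, -0.1, -0.1]
width: 0.266
grip_force: 37.6
```

Request:
move_arm(series=[0,-2.9,0,0,0,0,9,0,-2.9,0.4,0,0,0,9,0,0,0,0,0,0,0,0,0,0,0,0,0,0])

```text
time: 35.05
tool_pos: [0.6123, -0.0314, 0.2361]
tcp_rot: [-2.345, -2.089, 0.001]
wrist_force: [1.1, 0.0, -1.3]
width: 0.265
grip_force: 37.6
```

```bash
cat > joint.py <<'E'
from h import *
import sys
np.set_printoptions(precision=4,suppress=True)
f,x0,y0,ys=sys.argv[1],float(sys.argv[2]),float(sys.argv[3]),[float(v) for v in sys.argv[4].split(',')]
snap('wrist',f); im=load(f)[0]; s,p,T,y=pose(); print(p,y)
for yy in ys:
    x=x0+(yy-y0)*.116; q=proj(f,(x,yy,.09)); v=int(round(q[1])); ax=proj(f,p+T@[0.0,0,p[2]-.09]+ (0,yy-p[1],0)+np.array([.116*(yy-p[1]),0,0]))
    print('joint pred',q,'tool line u',ax[0]); print(' '.join(f"{u}:{im[v,u,0]},{im[v,u,2]}" for u in range(int(q[0])-28,int(q[0])+28,2)))
E
python3 joint.py w19 .6145 -.0309 -.008,-.015; python3 -c "
from h import *
plan([(.6145,-.0309,.16,-.116)],0)"
```

```text
[ 0.6123 -0.0311  0.2362] -0.11496975421668314
joint pred [323.3949 161.459 ] tool line u 320.9503043180457
295:84,97 297:85,96 299:86,99 301:81,93 303:84,95 305:85,97 307:85,97 309:83,95 311:173,112 313:176,112 315:171,109 317:168,106 319:169,107 321:169,107 323:91,47 325:148,55 327:149,53 329:154,56 331:159,58 333:161,60 335:165,62 337:150,56 339:157,58 341:154,57 343:151,56 345:157,58 347:156,57 349:150,55
joint pred [323.3826 168.9716] tool line u 320.953971943445
295:124,77 297:124,76 299:125,77 301:126,77 303:126,78 305:125,77 307:125,77 309:77,47 311:172,109 313:178,115 315:173,110 317:168,108 319:171,109 321:174,112 323:102,55 325:151,55 327:149,54 329:148,53 331:145,52 333:147,54 335:151,56 337:150,54 339:158,57 341:156,57 343:153,55 345:158,57 347:154,56 349:150,53
at [ 0.6123 -0.0311  0.2362] yaw -0.115 F [-0.5 -0.8 -1.5] w 0.262 gf 37.6 t 35.1
[0.0, 0.0, 0.1, 3.8, 0.0, 0.0, 0.0, 0.0, 0.0, 0.1, 3.8, 0.0, 0.0, 0.1]
```

The joint is at u ≈ 323 against a tool line of 321, so I'll shift +0.2 cm and descend.

Request:
move_arm(series=[0,0,0.2,4,0,0,0,0,0,0,4,0,0,0,0,0,0,3,0,0,0,0,0,0,0,0,0,0])

```text
time: 35.6
tool_pos: [0.6117, -0.0307, 0.1232]
tcp_rot: [-2.341, -2.087, 0.007]
wrist_force: [-0.2, 0.6, -1.3]
width: 0.266
grip_force: 37.6
```

Request:
move_arm(series=[0,0,0,0.8,0,0,0,0,0,0,0.4,0,0,0,0,0,0,0,0,0,0])

```text
time: 35.98
tool_pos: [0.6152, -0.032, 0.1153]
tcp_rot: [2.346, 2.088, 0.001]
wrist_force: [-1.0, -0.4, -0.8]
width: 0.272
grip_force: 37.6
```

Request:
move_arm(series=[0,0,0,0.4,0,0,0,0,0,0,0,0,0,0])

```text
time: 36.22
tool_pos: [0.6158, -0.0321, 0.1142]
tcp_rot: [2.346, 2.087, 0.003]
wrist_force: [-5.1, 0.7, 13.7]
width: 0.266
grip_force: 39.6
```

Request:
move_arm(series=[0,0,0,0.3,0,0,0,0,0,0,0,0,0,0])

```text
time: 36.48
tool_pos: [0.6162, -0.032, 0.1141]
tcp_rot: [2.345, 2.087, 0.004]
wrist_force: [-10.0, 1.2, 25.3]
width: 0.267
grip_force: 42.0
```

Request:
move_arm(series=[0,0,0,-0.3,0,0,0,7.5,0,0,0,0,0,0,7.5,0,0,0,0,0,0,7.5,0,0,0,0,0,0,7.5,0,0,-2,0,0,0])

```text
time: 37.1
tool_pos: [0.6127, -0.0319, 0.1287]
tcp_rot: [-2.344, -2.086, 0.006]
wrist_force: [-0.3, -1.1, -0.2]
width: 0.876
grip_force: 0.0
```

Request:
move_arm(series=[7.5,0,0,-5,0,0,0,7.5,0,0,-5,0,0,0,7.5,0,0,-3,0,0,0,7.5,0,0,0,0,0,0])

```text
time: 37.6
tool_pos: [0.6172, -0.0323, 0.2661]
tcp_rot: [2.342, 2.084, 0.009]
wrist_force: [-0.4, 0.9, -0.4]
width: 0.881
grip_force: 0.0
```

```bash
python3 clampchk.py w20; python3 -c "
from h import *
plan([(.4712,.293,.24,1.767)],7.5)"
```

```text
[ 278    0   32   53 1359] [0.6022 0.0988 0.158 ] [0.6253 0.0961 0.158 ]
[ 319    0   29   53 1302] [0.6318 0.0954 0.158 ] [0.6528 0.093  0.158 ]
[ 264   59   43   41 1164] [0.5861 0.0644 0.158 ] [0.6185 0.0606 0.158 ]
[ 271  156   42   57 1239] [ 0.5784 -0.0168  0.158 ] [ 0.6129 -0.0209  0.158 ]
[ 321  156   26   56 1048] [ 0.6196 -0.0213  0.158 ] [ 0.641  -0.0239  0.158 ]
at [ 0.6158 -0.0322  0.2632] yaw -0.116 F [-0.4  0.2 -0.9] w 0.88 gf 0.0 t 37.65
[7.5, 2.6, -1.5, 0.2, 0.0, 0.0, -9.0, 7.5, 2.8, -1.1, 0.2, 0.0, 0.0, -9.0, 7.5, 2.9, -0.7, 0.2, 0.0, 0.0, -9.0, 7.5, 2.9, -0.2, 0.2, 0.0, 0.0, -9.0, 7.5, 2.9, 0.3, 0.2, 0.0, 0.0, -9.0]
[7.5, 2.9, 0.7, 0.2, 0.0, 0.0, -9.0, 7.5, 2.7, 1.2, 0.2, 0.0, 0.0, -9.0, 7.5, 2.5, 1.6, 0.2, 0.0, 0.1, -9.0, 7.5, 2.2, 2.0, 0.2, 0.0, 0.0, -9.0, 7.5, 1.9, 2.3, 0.2, 0.0, 0.1, -9.0]
[7.5, 1.5, 2.5, 0.1, 0.0, 0.0, -9.0, 7.5, 1.2, 2.8, 0.2, 0.0, 0.1, -8.9]
```

Clamp 1's handles span 50.6 mm, centred at x = 0.6275, right on the large joint. Now the last clamp.

Request:
move_arm(series=[7.5,2.6,-1.5,0.2,0,0,-9,7.5,2.8,-1.1,0.2,0,0,-9,7.5,2.9,-0.7,0.2,0,0,-9,7.5,2.9,-0.2,0.2,0,0,-9,7.5,2.9,0.3,0.2,0,0,-9])

```text
time: 38.28
tool_pos: [0.5529, 0.104, 0.2483]
tcp_rot: [-1.361, -2.828, 0.003]
wrist_force: [0.7, 0.2, 0.1]
width: 0.876
grip_force: 0.0
```

Request:
move_arm(series=[7.5,2.9,0.7,0.2,0,0,-9,7.5,2.7,1.2,0.2,0,0,-9,7.5,2.5,1.6,0.2,0,0,-9,7.5,2.2,2,0.2,0,0,-9,7.5,1.9,2.3,0.2,0,0,-9])

```text
time: 38.9
tool_pos: [0.4931, 0.2397, 0.2383]
tcp_rot: [-0.175, -3.134, 0.003]
wrist_force: [1.1, -0.5, 0.8]
width: 0.88
grip_force: 0.0
```

Request:
move_arm(series=[7.5,1.5,2.5,0.2,0,0,-9,7.5,1.2,2.8,0.2,0,0,-8.9,7.5,0,0,0,0,0,0,7.5,0,0,0,0,0,0])

```text
time: 39.4
tool_pos: [0.4691, 0.2927, 0.2353]
tcp_rot: [0.305, -3.125, 0.003]
wrist_force: [1.1, 0.2, 0.0]
width: 0.88
grip_force: 0.0
```

```bash
python3 clampchk.py w21; python3 -c "
from h import *
plan([(.4712,.293,.18,1.767),(.4712,.293,.105,1.767)],7.5,dig=2)"
```

```text
[ 594  165   37   95 2879] [0.4328 0.4948 0.158 ] [0.4274 0.5221 0.158 ]
[ 287  167   30   61 1294] [0.4658 0.2665 0.158 ] [0.4615 0.2884 0.158 ]
[ 325  168   29   59 1215] [0.4604 0.2942 0.158 ] [0.4562 0.3153 0.158 ]
[ 26 181  52  71 373] [0.5187 0.0751 0.158 ] [0.5111 0.1138 0.158 ]
[ 23 184  24  14 172] [0.4986 0.0741 0.158 ] [0.4952 0.0915 0.158 ]
[117 206  81  24 183] [0.5066 0.1428 0.158 ] [0.4947 0.203  0.158 ]
[111 213  43  35 612] [0.5177 0.1385 0.158 ] [0.5114 0.1708 0.158 ]
[  0 232  27  18 339] [0.5432 0.0542 0.158 ] [0.5391 0.0747 0.158 ]
at [0.4695 0.2926 0.2356] yaw 1.765 F [-0.5  0.8  0.2] w 0.881 gf 0.0 t 39.45
[7.5, -0.09, 0.01, 2.78, 0.0, 0.0, -0.1, 7.5, -0.09, 0.01, 2.78, -0.1, -0.1, 0.0, 7.5, 0.0, 0.0, 3.75, 0.0, 0.0, 0.0, 7.5, 0.0, -0.01, 3.75, 0.0, 0.0, 0.0]
```

Request:
move_arm(series=[7.5,-0.1,0,2.8,0,0,0,7.5,-0.1,0,2.8,0,0,0,7.5,0,0,3.8,0,0,0,7.5,0,0,3.7,0,0,0,7.5,0,0,0,0,0,0])

```text
time: 40.08
tool_pos: [0.4691, 0.2912, 0.1019]
tcp_rot: [0.303, -3.12, 0.006]
wrist_force: [-0.5, 0.3, 0.1]
width: 0.879
grip_force: 0.0
```

Request:
move_arm(series=[0,0,0,0,0,0,0,0,0,0,0,0,0,0,0,0,0,0,0,0,0,0,0,0,0,0,0,0,0,0,0,0,0,0,0], grip_force=36)

```text
time: 40.7
tool_pos: [0.4763, 0.2961, 0.1124]
tcp_rot: [-0.306, 3.116, 0.006]
wrist_force: [-0.6, -1.7, 15.7]
width: 0.269
grip_force: 39.5
```

Request:
move_arm(series=[0,0,0,-1,0,0,0,0,0,0,-2,0,0,0,0,0,0,-4,0,0,0,0,0,0,-4,0,0,0,0,0,0,-3,0,0,0])

```text
time: 41.32
tool_pos: [0.4722, 0.2942, 0.2487]
tcp_rot: [-0.307, 3.124, 0.002]
wrist_force: [0.3, 1.1, -1.5]
width: 0.264
grip_force: 37.6
```

```bash
python3 -c "
from h import *
plan([(.53,.10,.245,.7),(.602,-.155,.24,-.116)],0)"
```

```text
at [0.4722 0.2942 0.2487] yaw 1.767 F [ 0.3  1.1 -1.5] w 0.264 gf 37.6 t 41.325
[0.0, -0.3, -2.9, 0.1, 0.0, 0.0, 8.7, 0.0, -0.7, -2.8, 0.0, 0.0, 0.0, 8.7, 0.0, -1.1, -2.7, 0.1, 0.0, 0.0, 8.7, 0.0, -1.5, -2.5, 0.0, 0.0, 0.0, 8.8, 0.0, -1.9, -2.2, 0.1, 0.1, 0.0, 8.7]
[0.0, -2.2, -1.9, 0.0, 0.0, 0.0, 8.8, 0.0, -2.4, -1.5, 0.1, 0.1, 0.1, 8.7, 0.0, -4.0, -1.8, 0.1, 0.0, 0.0, 7.8, 0.0, -4.2, -1.3, 0.1, 0.0, 0.0, 7.8, 0.0, -4.4, -0.7, 0.1, 0.0, 0.0, 7.8]
[0.0, -4.4, -0.1, 0.1, 0.0, 0.0, 7.8, 0.0, -4.4, 0.6, 0.0, 0.0, 0.0, 7.8, 0.0, -4.3, 1.1, 0.1, 0.0, 0.0, 7.8]
```

Request:
move_arm(series=[0,-0.3,-2.9,0,0,0,8.7,0,-0.7,-2.8,0,0,0,8.7,0,-1.1,-2.7,0,0,0,8.7,0,-1.5,-2.5,0,0,0,8.8,0,-1.9,-2.2,0,0,0,8.7])

```text
time: 41.95
tool_pos: [0.5133, 0.1536, 0.2466]
tcp_rot: [0.883, 3.014, 0.001]
wrist_force: [-0.6, 0.3, -1.3]
width: 0.27
grip_force: 37.6
```

Request:
move_arm(series=[0,-2.2,-1.9,0,0,0,8.8,0,-2.4,-1.5,0,0,0,8.7,0,-4,-1.8,0,0,0,7.8,0,-4.2,-1.3,0,0,0,7.8,0,-4.4,-0.7,0,0,0,7.8])

```text
time: 42.58
tool_pos: [0.5654, -0.0293, 0.2467]
tcp_rot: [1.879, 2.516, 0.001]
wrist_force: [1.2, -0.0, -1.3]
width: 0.267
grip_force: 37.6
```

Request:
move_arm(series=[0,-4.4,-0.1,0,0,0,7.8,0,-4.4,0.6,0,0,0,7.8,0,-4.3,1.1,0,0,0,7.8,0,0,0,0,0,0,0,0,0,0,0,0,0])

```text
invalid input at $.series: expected a multiple of 7 numbers
```

```bash
python3 joint.py w22 .602 -.1592 -.130,-.14; python3 -c "
from h import *
plan([(.602,-.157,.16,-.116)],0)"
```

```text
[ 0.5668 -0.0346  0.2467] 0.2810488095173922
joint pred [329.8291 282.0103] tool line u 285.22405328962225
301:31,34 303:31,33 305:19,21 307:16,21 309:84,52 311:96,59 313:101,61 315:101,61 317:178,116 319:196,131 321:198,132 323:197,130 325:196,130 327:196,130 329:143,68 331:173,65 333:46,23 335:16,15 337:27,29 339:33,34 341:32,33 343:31,33 345:29,31 347:30,32 349:32,34 351:23,25 353:28,30 355:29,30
joint pred [326.1164 289.6426] tool line u 281.80685787802514
298:31,33 300:30,32 302:32,35 304:28,29 306:16,17 308:90,55 310:96,58 312:99,60 314:187,122 316:192,126 318:188,123 320:187,123 322:199,132 324:191,125 326:163,62 328:172,65 330:176,68 332:175,68 334:19,18 336:17,18 338:30,33 340:33,34 342:33,35 344:31,35 346:31,35 348:18,18 350:17,19 352:28,30
at [ 0.5668 -0.0346  0.2467] yaw 0.281 F [ 1.9 -3.6 -0.3] w 0.268 gf 37.6 t 42.625
[0.0, -3.2, 0.0, 2.2, 0.0, 0.1, 5.7, 0.0, -3.2, 0.3, 2.2, 0.0, 0.1, 5.7, 0.0, -3.1, 0.6, 2.2, 0.1, 0.1, 5.7, 0.0, -3.0, 0.9, 2.1, 0.0, 0.0, 5.6]
```

Request:
move_arm(series=[0,-4.2,0,0,0,0,7.6,0,-4.2,0.6,0,0,0,7.6,0,-4.1,1.2,0,0,0,7.6,0,0,0,0,0,0])

```text
invalid input at $.series: expected a multiple of 7 numbers
```

```bash
python3 joint.py w23 .602 -.1592 -.130,-.14; python3 -c "
from h import *
plan([(.602,-.157,.2467,-.116)],0)"
```

```text
[ 0.566  -0.0319  0.2465] 0.2860925499880997
joint pred [330.7208 276.4678] tool line u 284.8449326300547
302:31,33 304:26,29 306:14,16 308:38,30 310:92,56 312:97,59 314:98,59 316:101,62 318:164,105 320:195,130 322:198,131 324:196,129 326:194,128 328:197,130 330:148,74 332:85,32 334:15,14 336:17,20 338:28,31 340:33,36 342:32,35 344:33,33 346:31,34 348:31,33 350:31,33 352:24,26 354:27,29 356:117,123
joint pred [327.042  284.1679] tool line u 281.4779046497475
299:31,34 301:32,35 303:29,32 305:20,21 307:17,19 309:94,57 311:96,59 313:100,60 315:184,121 317:190,125 319:186,122 321:188,123 323:197,131 325:197,135 327:163,61 329:172,66 331:175,66 333:65,27 335:15,18 337:28,29 339:32,35 341:32,34 343:32,33 345:20,20 347:15,18 349:15,19 351:20,22 353:27,29
at [ 0.566  -0.0319  0.2465] yaw 0.286 F [-0.3  0.4 -2.7] w 0.265 gf 37.6 t 42.675
[0.0, -4.3, 0.0, 0.0, 0.0, 0.0, 7.7, 0.0, -4.3, 0.5, 0.0, 0.0, 0.1, 7.7, 0.0, -4.2, 1.2, 0.0, 0.1, 0.0, 7.6]
```

Request:
move_arm(series=[0,-4.3,0,0,0,0,7.7,0,-4.3,0.5,0,0,0,7.7,0,-4.2,1.2,0,0,0,7.6,0,0,0,0,0,0,0])

```text
time: 43.18
tool_pos: [0.6026, -0.1546, 0.2461]
tcp_rot: [2.341, 2.093, 0.0]
wrist_force: [0.1, 0.9, -1.0]
width: 0.269
grip_force: 37.6
```

```bash
python3 joint.py w24 .602 -.1592 -.130,-.14; python3 -c "
from h import *
plan([(.602,-.157,.2467,-.116)],0)"
```

```text
[ 0.6021 -0.1529  0.2459] -0.10987481286480878
joint pred [320.7838 158.6603] tool line u 320.2004563867387
292:84,95 294:84,95 296:85,97 298:80,93 300:81,92 302:82,93 304:82,94 306:82,93 308:174,111 310:183,118 312:183,119 314:183,118 316:179,116 318:186,121 320:131,64 322:158,56 324:159,58 326:163,60 328:165,61 330:164,61 332:140,51 334:164,61 336:167,61 338:162,60 340:154,57 342:160,59 344:160,58 346:156,56
joint pred [320.754  169.0778] tool line u 320.1759336678992
292:130,79 294:130,82 296:131,82 298:130,81 300:130,82 302:131,82 304:131,82 306:74,45 308:161,103 310:174,110 312:179,115 314:186,121 316:184,119 318:182,119 320:121,63 322:155,57 324:158,57 326:162,60 328:163,60 330:162,60 332:139,51 334:162,58 336:167,62 338:162,59 340:155,56 342:160,59 344:160,60 346:156,56
at [ 0.6021 -0.1529  0.2459] yaw -0.11 F [-0.5  0.3 -0.8] w 0.269 gf 37.6 t 43.225
[0.0, -0.4, 0.0, -0.1, 0.0, 0.0, 0.4]
```

The joint is exactly under the tool line (u 320). Descending.

Request:
move_arm(series=[0,-0.4,0,4,0,0,0.4,0,0,0,4,0,0,0,0,0,0,4,0,0,0,0,0,0,0,0,0,0,0,0,0,0.8,0,0,0])

```text
time: 43.85
tool_pos: [0.6034, -0.156, 0.1199]
tcp_rot: [2.343, 2.088, 0.003]
wrist_force: [0.2, 0.2, -0.8]
width: 0.269
grip_force: 37.6
```

Request:
move_arm(series=[0,0,0,0.4,0,0,0,0,0,0,0,0,0,0])

```text
time: 44.1
tool_pos: [0.6023, -0.1566, 0.1147]
tcp_rot: [2.345, 2.088, 0.001]
wrist_force: [-0.0, 0.3, -0.9]
width: 0.266
grip_force: 37.6
```

Request:
move_arm(series=[0,0,0,0.4,0,0,0,0,0,0,0,0,0,0])

```text
time: 44.35
tool_pos: [0.6028, -0.1569, 0.1125]
tcp_rot: [2.345, 2.087, 0.002]
wrist_force: [-3.4, 1.5, 8.9]
width: 0.266
grip_force: 38.8
```

Request:
move_arm(series=[0,0,0,0.4,0,0,0,0,0,0,0,0,0,0])

```text
time: 44.6
tool_pos: [0.6031, -0.1569, 0.1123]
tcp_rot: [2.345, 2.086, 0.003]
wrist_force: [-9.1, 3.0, 25.9]
width: 0.266
grip_force: 41.2
```

Request:
move_arm(series=[0,0,0,-0.3,0,0,0,7.5,0,0,0,0,0,0,7.5,0,0,0,0,0,0,7.5,0,0,0,0,0,0,7.5,0,0,-2,0,0,0])

```text
time: 45.22
tool_pos: [0.5998, -0.156, 0.1267]
tcp_rot: [-2.344, -2.086, 0.004]
wrist_force: [0.2, -0.9, -0.0]
width: 0.877
grip_force: 0.0
```

Request:
move_arm(series=[7.5,0,0,-5,0,0,0,7.5,0,0,-5,0,0,0,7.5,3,-3,-5,0,0,0,7.5,4,-4,-4,0,0,0,7.5,4,-4,-3,0,0,0])

```text
time: 45.85
tool_pos: [0.5104, -0.0407, 0.3452]
tcp_rot: [2.346, 2.085, 0.004]
wrist_force: [2.3, 1.4, 0.6]
width: 0.881
grip_force: 0.0
```

```bash
python3 clampchk.py w25; python3 - <<'E'
from h import *
print(pose()[1],pose()[3])
# bystander check: top0 vs now
snap('top','t25'); snap('scene','s25')
for a,b in(('top0','t25'),('scene0','s25')):
    A,B=load(a)[0].astype(int),load(b)[0].astype(int); d=(abs(A-B).max(2)>40).astype(np.uint8)
    n,l,st,c=cv2.connectedComponentsWithStats(d); print(b,[list(map(int,s)) for s in st[1:] if s[4]>40])
E
```

```text
[381   0  31  45 865] [0.5847 0.0997 0.158 ] [0.6136 0.0963 0.158 ]
[ 418    0   38   43 1163] [0.6192 0.0964 0.158 ] [0.6547 0.0923 0.158 ]
[350  44  35  42 944] [0.5523 0.0663 0.158 ] [0.5861 0.0623 0.158 ]
[   0  105   58  131 2727] [0.1754 0.0069 0.158 ] [ 0.236  -0.0003  0.158 ]
[ 349  127   56   45 1033] [ 0.5437 -0.0148  0.158 ] [ 0.6017 -0.0218  0.158 ]
[411 131  32  39 867] [ 0.6079 -0.0235  0.158 ] [ 0.6411 -0.0275  0.158 ]
[348 221  51  39 782] [ 0.533  -0.1166  0.158 ] [ 0.5903 -0.1235  0.158 ]
[405 221  28  39 580] [ 0.5971 -0.1243  0.158 ] [ 0.6286 -0.1281  0.158 ]
[ 0.50802425 -0.03615711  0.35015244] -0.11478507011488774
t25 [[62, 135, 319, 265, 29349], [120, 183, 38, 26, 576], [351, 199, 9, 7, 41], [124, 214, 39, 24, 567], [345, 240, 157, 160, 8473], [129, 247, 39, 23, 559]]
s25 [[182, 0, 27, 14, 270], [221, 0, 30, 20, 464], [282, 0, 20, 9, 104], [171, 10, 27, 33, 314], [291, 18, 10, 6, 47], [231, 22, 17, 6, 41], [205, 27, 18, 14, 59], [230, 26, 129, 97, 3142], [224, 34, 39, 29, 616], [170, 46, 18, 33, 253], [193, 47, 31, 11, 64], [125, 92, 64, 30, 1088], [361, 96, 19, 25, 286], [381, 104, 20, 25, 294], [402, 112, 20, 26, 296], [49, 120, 259, 162, 9141], [137, 120, 14, 10, 92], [158, 132, 42, 18, 236], [103, 136, 46, 27, 651], [304, 137, 54, 45, 807], [311, 149, 69, 75, 1384], [380, 159, 15, 12, 99], [259, 222, 28, 30, 332], [289, 230, 15, 11, 42]]
```

```bash
python3 - <<'E'
from h import *
s25=load('w25')[0]
for n,x0,y0,h in(('L',.6275,.0982,.05),('S',.6155,-.0309,.03),('M',.602,-.1592,.04)):
  for o in(h-.007,-h+.007):
    yy=y0+o; a,b=proj('w25',(x0+o*.116-.03,yy+.003,.09)),proj('w25',(x0+o*.116+.02,yy-.002,.09))
    if not(0<=a[1]<400): continue
    row=[]
    for t in np.linspace(0,1,26):
        u,v=np.round(a+(b-a)*t).astype(int)
        if 0<=v<400: c=s25[v,u]; row.append(f"{t*50-30:.0f}:{c[0]},{c[2]}")
    print(n,round(o,3),' '.join(row))
# handle-span/height check by two views (w20 & w25 for S outer edge; w25 vs w22)
print(tri(('w20',(347,184)),('w25',(443,150))), tri(('w20',(348,26)),('w25',(456,21))))
E
```

```text
L -0.043 -30:41,46 -28:40,47 -26:51,48 -24:90,53 -22:86,50 -20:83,50 -18:82,49 -16:92,55 -14:90,53 -12:86,51 -10:159,100 -8:163,104 -6:163,102 -4:163,102 -2:171,109 0:169,108 2:151,59 4:158,56 6:160,58 8:160,58 10:161,58 12:84,28 14:140,49 16:139,47 18:134,46 20:139,49
S 0.023 -30:76,88 -28:56,56 -26:77,47 -24:75,46 -22:76,46 -20:76,45 -18:76,45 -16:79,48 -14:77,46 -12:159,99 -10:166,104 -8:161,101 -6:159,99 -4:159,99 -2:119,68 0:133,51 2:140,49 4:142,50 6:149,54 8:152,55 10:157,57 12:137,48 14:137,49 16:138,49 18:151,54 20:147,52
S -0.023 -30:105,54 -28:108,57 -26:108,57 -24:104,55 -22:103,53 -20:95,53 -18:88,52 -16:84,50 -14:86,52 -12:103,62 -10:32,30 -8:27,29 -6:25,27 -4:25,28 -2:85,52 0:79,29 2:81,26 4:81,27 6:81,29 8:78,26 10:80,28 12:138,48 14:142,50 16:142,48 18:153,55 20:153,55
M 0.033 -30:71,42 -28:53,33 -26:29,24 -24:23,22 -22:22,23 -20:29,23 -18:58,36 -16:89,53 -14:88,51 -12:167,105 -10:175,112 -8:182,118 -6:183,119 -4:181,117 -2:179,115 0:152,57 2:156,56 4:154,57 6:151,54 8:146,51 10:90,36 12:56,30 14:141,50 16:146,52 18:149,53 20:152,54
M -0.033 -30:107,56 -28:113,60 -26:110,58 -24:108,56 -22:105,55 -20:104,54 -18:105,55 -16:103,54 -14:86,51 -12:114,69 -10:66,45 -8:24,28 -6:24,27 -4:25,26 -2:67,45 0:144,65 2:142,50 4:139,51 6:137,49 8:72,25 10:73,25 12:62,29 14:26,19 16:16,18 18:16,17 20:18,20
[ 0.64148419 -0.02594078  0.15562696] [0.6520322  0.0917009  0.16493278]
```

All three joints show flush 12 + 12 mm strips, and the two clamps I triangulated (small and large) have handle tops near z = 0.158, so they are seated. Handing in.

```bash
python3 -c "
from workcell import *
print(finish_job())"
```

```text
the job is handed in; nothing more can be done
None
```

I stood all three cheeks flush against their own tabs, clamped each with a spring clamp from the rail, let everything go and handed the job in; the hand-in returned no verdict, and I only compared the bystanders with the start pictures roughly.

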